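# Put the dough press on show and lay its price card

## Task

Put the wooden dough press on show at this kitchenware stall: hang it on the sloping stand by passing its keyhole over the big screw head, and pull it down the slope until the screw is fully home in the narrow slot, so that it hangs straight and flat on the board. Also slide the slate price card along the table, without lifting it, to the middle of the grey felt mat beside the stand. Leave the rolling pin, grater and mug where they are, and let go of everything.

Things in the scene. Friction and masses are not known exactly. Their poses are not given: they have to be found in the camera images.
- board: Fixed sloping brown board, 260 (up the slope) x 200 mm, face 40 degrees from horizontal, lower edge 20 mm above the table. Origin: where the big steel screw's axis meets the face, mid-width, 190 mm up the slope from the lower edge. x points up the slope, away from the robot; y is level, across the board; z is the face's outward normal, along the screw.
- screw_head (a point): Centre of the screw head's outer face, 18 mm off the board's face along its z. Head 18 mm diameter, 5 mm thick; below it the shank, 9 mm diameter, leaves a 13 mm gap to the board's face.
- press: Loose wooden dough press, about 300 g: flat light board 190 (x) x 110 (y) x 8 mm with a bar handle on its top face and a keyhole through it near the +x end. Origin: centre of the underside; z is out of the face with the handle. Starts flat on the table, handle up. Hung, its underside lies on the sloping board and its x points up the slope like the board's x.
- keyhole (a point): Centre, at the underside, of the keyhole's wide opening, 30 mm across: press x = +47 mm, y = 0, z = 0. From it a slot 12 mm wide runs towards the press's +x end; its closed end is at x = +77.5 mm.
- slot_end (a point): Where the screw's axis is when the press is fully home: 26 mm from the centre of the wide opening towards the press's +x end, on the slot's middle line, at the underside (press x = +73 mm, y = 0, z = 0). Hung fully home it coincides with the board's origin.
- handle (a point): Middle of the top of the press's bar handle: press x = -25 mm, y = 0, z = +46 mm. The bar is 100 mm long along press x, 24 mm wide in y and stands 38 mm above the press's board.
- card: Blank dark slate price card, loose, lying flat on the table, 75 (x) x 110 (y) x 5 mm, about 110 g. Origin: centre of the underside. A closed gripper pressing on its top with 6 N or more carries it along when moved level.
- mat (a point): Centre, at table height, of the thin grey felt mat (100 (x) x 130 mm (y), under 1 mm thick, no step to slide over) that lies on the table beside the stand, on its left seen from the robot. The edge of the stand is 110 mm from this point; the stand there is up to about 185 mm high.
- rolling_pin: Wooden rolling pin, 50 mm diameter, 290 mm long over its handles, lying level to the right, beyond the press; not to be disturbed. Origin: underside of its middle; y along its length.
- grater: Steel box grater, 70 x 90 mm, 220 mm high, standing to the left; not to be disturbed. Origin: centre of its underside.
- mug: White mug, 84 mm diameter, 85 mm high, standing beyond the card, to the left; not to be disturbed. Origin: centre of its underside.
There are look-alikes about, which are no part of the job. What is shaped like the press but green or red is not meant.

How it is judged:
By the outcome, as a careful person would: the job done as asked, in the order asked, and still so for the second after the job is handed in, with the robot touching nothing.
It also fails if it takes over 67 s, if anything falls off the work surface, if the arm or the gripper's body presses on something with over 40 N, if the wrist force passes 120 N, or if a joint passes its speed limit or range.

## Robot

A 6-joint arm with a two-finger parallel gripper is mounted at the origin on the work surface. World frame = base frame: x ahead of the robot, y to its left, z up, the work surface at z = 0. Lengths are in mm, angles in rad, forces in N, time in s.
With the tool pointing down it reaches from about 350 to 875 mm from the base axis. Payload 4.2 kg.
Tool frame: the origin (TCP) lies at the very end of the fingers, on their centre line; the grasp point (between the pads) lies 19 mm behind it; z points along the fingers, y is the direction in which the jaws open and shut (so a half turn about z gives the same grasp; the last joint's range is limited). The gripper opens to 85 mm and grips with 20 to 120 N. Pads are 22 mm wide; open, the fingers measure 114 mm over their backs; the gripper's body (76 mm by 85 mm) begins 54 mm behind the grasp point. The pads swing forward as they close: fully open they stand 13 mm farther back than shut.
Start: joints at [-0.906, 0.385, 0.008, 0, -1.194, -0.259], TCP at [246.734, -574.214, 231.312] pointing down, gripper open.
Joint ranges: [-3.14, 3.14], [-1.21, 2.06], [-1.07, 1.41], [-3.16, 2.05], [-2.99, -0.16], [-3.1, 3.1]. Speed limits (rad/s): [2.79, 2.79, 3.14, 3.14, 3.14, 3.14].

## Interface

Orientations are given as a unit quaternion [x, y, z, w].
In Python, from bench import telemetry, eyes, arm gives the robot as it stands. The module is installed in compiled form; this text tells all that it offers.
- The arm moves only by the tool move_arm, never from a script. Its argument "deltas" is text: rows parted by semicolons, each of 6 numbers parted by spaces: the shift along the tool's x, y, z in cm, then the turn, a rotation vector about the tool's x, y, z in rad. A call has 1 to 12 rows; each row shifts and turns the commanded pose from where the row before left it, along the tool's axes as they then stand; what a row does not reach is not made up. A row lasts 1/8 s, in which the tool goes at most 62.5 mm and 10.7 degrees, less where a joint would pass 70% of its speed; a pose out of reach is approached as far as the arm can. A call is refused whole if a number of a shift passes 6.25 or a number of a turn 0.188, either way. A call with a gripper value outside its range is refused whole. "grip" is the finger opening in cm, from 0 to 8.54, set as the call begins (left out, the last holds). The fingers move at their own pace and stop on an object; the grip force is fixed at half the most. Time passes only in rows, so rows that do not move let the fingers close. It gives the time, the measured TCP pose, the force and the opening at its end, in the units of the state.
- telemetry.read_state(): the state, without advancing time (a new reading comes with each control period).
- eyes.get_image(name): name is "side" or "top" or "wrist"; returns a dict with "pixels" (420x560x3 uint8, blue, green, red), "range_z" (420x560 float32, mm along the optical axis (not along the pixel's ray), 0 where there is no reading), "fx", "fy", "cx", "cy" (pixels), "origin" and "orientation" of the camera in the world; the wrist camera has in their place "tool_from_camera" (4x4, takes a point from camera to tool coordinates, whose origin is the TCP and whose axes are the flange's). Camera axes: x right, y up, looking along -z (the intrinsics and any distortion apply to the point x, -y, -z); pixel columns grow to the right and rows downward; lengths in mm; the calibration is good to about 2 mm. The wrist camera is an equidistant fisheye: a pixel r from the principal point sees the ray r / f radians off the axis. A picture is of the moment at which its call begins: read the wrist's pose just before it.
- arm.job_done(): hands the job in, once; it reports no verdict.
Trained networks look in a picture, given as the dict that the camera call returned (one of the last four; its "shot" number tells which), for a name from the list of things; names that differ only in an ending like _2 or _b are one class to them, and where a whole thing is asked for, a point or a joint stands for the part that bears it (a point fixed in the world has none). Each returns a list of dicts, best first, with "p" (0 to 1); they miss things now and then, are a little off and sometimes report something else, mostly with a low value. They report only what shows in the picture. A call takes as long as a camera call. They do not tell look-alikes from the thing itself.
- eyes.boxes_of(picture, name): "point" ([x, y, z] in mm, in world coordinates, good to about 4 mm: the middle of the surface that is visible of it).
The state is a dict: "clock": time; "joints": joint angles; "joint_vel": joint speeds; "joint_efforts": joint torques, N m; "position": TCP position; "ee_rot": TCP orientation; "contact_force": force on the tool from outside, world axes, zero at the start; "wrist_torque": the same for the moment, N m; "gripper_width": finger opening in mm.
Only numpy, scipy, OpenCV 4.12 (cv2) and the standard library are available. Lean on these libraries where they do the work, as an engineer would, in place of code of your own. Each camera call takes 0.05 s, during which the arm holds its last target.

## Working session

There is one attempt and no reset: what is moved stays moved. The work goes in short steps, Python scripts to look and compute and a tool call to move; the robot and the scene stay as the last step left them, time stands still between calls to the robot, and variables do not carry over. Pictures are saved under pics/ and viewed, and the job is handed in when it is done.

Besides the shell and the picture viewer there is one more tool, called after "Request:" in YAML: its name, and indented under it one key for each argument. move_arm: Moves the arm, as the interface text tells. Its arguments: {"type":"object","properties":{"deltas":{"type":"string"},"grip":{"type":"number"}},"required":["deltas"]}

```bash
mkdir -p pics; ls; cat > h.py <<'E'
import numpy as np, cv2
from scipy.spatial.transform import Rotation as R
from bench import telemetry, eyes, arm
def cloud(im):
    h,w=im['range_z'].shape; u,v=np.meshgrid(np.arange(w),np.arange(h)); z=im['range_z']
    x=(u-im['cx'])/im['fx']*z; y=-(v-im['cy'])/im['fy']*z
    P=np.stack([x,y,-z],-1)
    o=np.array(im['orientation']); M=R.from_quat(o).as_matrix() if o.size==4 else o
    return P@M.T+np.array(im['origin'])
def st():
    s=telemetry.read_state(); print('t',round(s['clock'],2),'pos',np.round(s['position'],1),'q',np.round(s['ee_rot'],4),'F',np.round(s['contact_force'],1),'w',round(s['gripper_width'],1),'j',np.round(s['joints'],3)); return s
E
python3 - <<'E'
from h import *
s=st()
for n in ['side','top']:
    im=eyes.get_image(n); cv2.imwrite(f'pics/{n}0.png',im['pixels']); np.savez(f'{n}0.npz',pix=im['pixels'],P=cloud(im),z=im['range_z'])
    print(n,{k:v for k,v in im.items() if k not in('pixels','range_z')})
    for k in ['press','card','board','mat','screw_head','keyhole','handle','grater','mug','rolling_pin'] if n=='top' else ['press','screw_head','keyhole','handle']:
        print(k,[(np.round(d['point'],0),round(d['p'],2)) for d in eyes.boxes_of(im,k)][:4])
st()
E
```

```text
pics
t 0.0 pos [ 246.5 -573.7  230.2] q [-2.014e-01  9.795e-01  1.100e-03 -3.000e-04] F [-0.7 -0.1 -0.2] w 85.5 j [-9.060e-01  3.860e-01  7.000e-03 -1.000e-03 -1.194e+00 -2.590e-01]
side {'fx': 424.2911839528002, 'fy': 424.2911839528002, 'cx': 284.44495186824776, 'cy': 213.36535136262665, 'origin': array([ -20.7858443 ,  669.3503837 , 1043.28096047]), 'orientation': array([-0.11824038,  0.31822101,  0.89015963, -0.30392506]), 'shot': 1}
press [(array([338., -62.,   6.]), 0.95), (array([ 292., -310.,    5.]), 0.91), (array([ 484., -295.,    7.]), 0.81), (array([597.,  13., 103.]), 0.64)]
screw_head [(array([598.,   9., 108.]), 0.58)]
keyhole [(array([336., -62.,   9.]), 0.98), (array([ 293., -308.,    9.]), 0.87), (array([ 488., -291.,   11.]), 0.79)]
handle [(array([336., -72.,   7.]), 0.91), (array([ 291., -309.,    7.]), 0.68), (array([ 486., -292.,   13.]), 0.58)]
top {'fx': 501.69043135637054, 'fy': 501.69043135637054, 'cx': 275.2331508249209, 'cy': 203.6667799705264, 'origin': array([ 378.4436498 ,   96.84013169, 1512.05280569]), 'orientation': array([ 0.02980998, -0.02856054, -
[... 244 characters left out ...]
., -304.,   12.]), 0.29)]
board [(array([610.,   1., 111.]), 0.78)]
mat [(array([601.,  25.,  89.]), 0.7)]
screw_head [(array([610.,  -1., 116.]), 0.73)]
keyhole [(array([ 246., -322.,    6.]), 0.93), (array([349., -70.,  10.]), 0.87), (array([ 491., -300.,    8.]), 0.61)]
handle [(array([ 248., -320.,    8.]), 0.75), (array([348., -77.,   8.]), 0.71), (array([ 491., -295.,    7.]), 0.6)]
grater [(array([465., 493., 184.]), 0.7)]
mug [(array([466., 491., 185.]), 0.22)]
rolling_pin [(array([ 710., -337.,   43.]), 0.85), (array([680., 407.,  31.]), 0.71)]
t 0.8 pos [ 246.7 -574.2  231.3] q [-0.2015  0.9795  0.      0.    ] F [-0.8  1.  -0. ] w 85.6 j [-0.906  0.385  0.008 -0.    -1.194 -0.259]
```

View pics/side0.png

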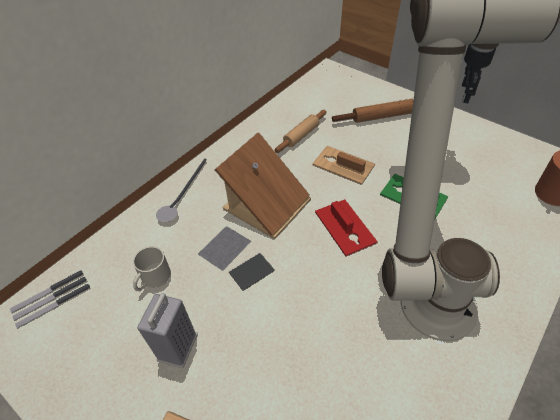

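View pics/top0.png

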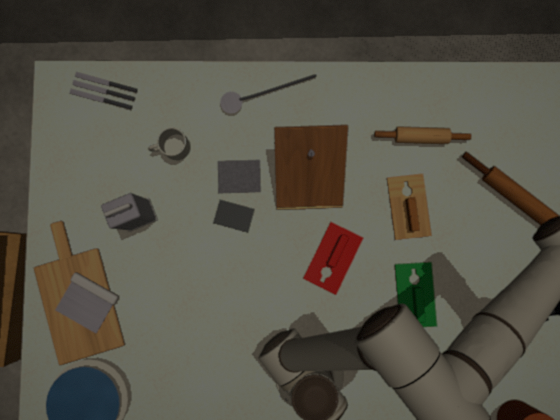

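```bash
python3 - <<'E'
import numpy as np,cv2
d=np.load('top0.npz');p=d['pix'];P=d['P']
c=[(370,160,90,100),(205,110,150,130)]
a=cv2.resize(p[160:250,370:450],None,fx=5,fy=5,interpolation=cv2.INTER_CUBIC)
b=cv2.resize(p[115:240,205:355],None,fx=3.6,fy=3.6,interpolation=cv2.INTER_CUBIC)[:450]
a=cv2.convertScaleAbs(a,alpha=1.6);b=cv2.convertScaleAbs(b,alpha=1.6)
im=np.zeros((450,400+540,3),np.uint8);im[:,:400]=a;im[:b.shape[0],400:]=b
cv2.imwrite('pics/crop0.png',cv2.resize(im,(790,378)))
for n,(u,v) in dict(handle=(412,215),pressedge=(400,225),table=(300,230),card=(234,215),mat=(239,176),head=(311,153),b1=(290,140),b2=(335,140),b3=(335,195),b4=(290,195),tab2=(260,250),tab3=(440,200)).items(): print(n,p[v,u],np.round(P[v,u],1))
E
```

```text
handle [24 51 86] [ 467.6 -300.2   47.4]
pressedge [ 43  75 102] [ 439.7 -273.6   11.1]
table [ 97 111 110] [424.1  25.1   4.2]
card [44 47 48] [468.8 223.9   2.2]
mat [60 61 65] [587.9 210.2  -1.8]
head [53 54 57] [629.8   2.1 157.2]
b1 [23 45 71] [663.9  59.7 165.4]
b2 [24 45 72] [665.  -63.2 161.6]
b3 [23 43 70] [526.2 -76.2  42.1]
b4 [24 45 70] [525.   56.5  50.6]
tab2 [ 97 112 110] [363.9 145.   -1.5]
tab3 [ 98 110 109] [ 516.2 -398.8   -0.6]
```

View pics/crop0.png

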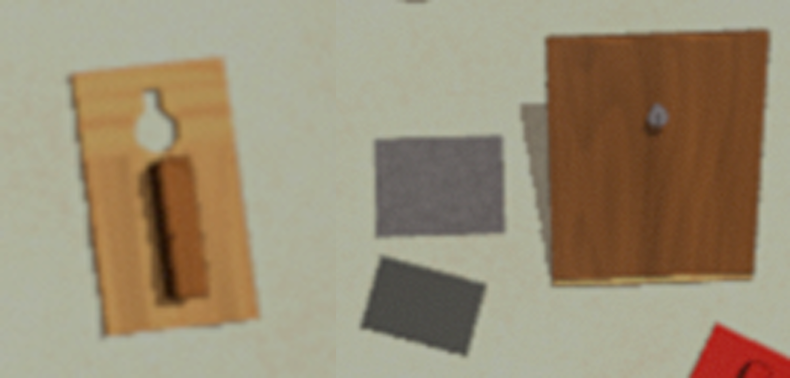

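```bash
cat > m.py <<'E'
from h import *
cam=dict(f=501.69043135637054,cx=275.2331508249209,cy=203.6667799705264,o=np.array([378.4436498,96.84013169,1512.05280569]),M=R.from_quat([0.02980998,-0.02856054,-0.70545562,0.70755073]).as_matrix())
def ray(u,v): 
    u=np.asarray(u,float);v=np.asarray(v,float)
    return np.stack([(u-cam['cx'])/cam['f'],-(v-cam['cy'])/cam['f'],-np.ones_like(u)],-1)@cam['M'].T
def onplane(u,v,n,d): # n.x=d
    r=ray(u,v); t=(d-cam['o']@n)/(r@n); return cam['o']+r*t[...,None]
E
python3 - <<'E'
from m import *
d=np.load('top0.npz');p=d['pix'].astype(int);P=d['P']
hsv=cv2.cvtColor(d['pix'],cv2.COLOR_BGR2HSV)
def rect(mask,box,z):
    m=np.zeros(mask.shape,np.uint8);x,y,w,h=box;m[y:y+h,x:x+w]=mask[y:y+h,x:x+w]
    n,l,s,_=cv2.connectedComponentsWithStats(m);i=1+np.argmax(s[1:,4]);vu=np.argwhere(l==i)
    Q=onplane(vu[:,1],vu[:,0],np.array([0,0,1.]),z)[:,:2].astype(np.float32)
    r=cv2.minAreaRect(Q);print(r,Q.mean(0),len(vu));print(np.round(cv2.boxPoints(r),1).tolist());return l==i
sat=hsv[...,1]
m=((sat>80)).astype(np.uint8);rect(m,(375,165,70,80),8)
lum=p.sum(-1)
print(lum[215,200:270])
m=((lum<165)).astype(np.uint8);rect(m,(208,197,55,40),5)
m=((lum<240)).astype(np.uint8);rect(m,(212,155,53,42),0)
# handle
m=((p[...,2]<95)&(sat>140)).astype(np.uint8);rect(m,(400,192,25,45),46)
print(p[190:200,412])
# board plane
vu=np.argwhere(np.ones((60,40),bool))+[132,285];vu=vu[(abs(vu[:,1]-311)>10)|(abs(vu[:,0]-155)>10)]
Q=P[vu[:,0],vu[:,1]];c=Q.mean(0);n=np.linalg.svd(Q-c)[2][2];n*=np.sign(n[2]);print('plane',n,np.degrees(np.arccos(n[2])),n@c,np.std((Q-c)@n))
m=((sat>100)).astype(np.uint8)
M=np.zeros_like(m);M[118:215,268:352]=m[118:215,268:352]
nn,l,s,_=cv2.connectedComponentsWithStats(M);i=1+np.argmax(s[1:,4]);vu=np.argwhere(l==i)
Q=onplane(vu[:,1],vu[:,0],n,n@c)
ey=np.cross([0,0,1],n);ey/=np.linalg.norm(ey);ey=ey if ey[1]>0 else -ey;ex=np.cross(ey,n);
print(ex,ey)
r=cv2.minAreaRect(np.stack([Q@ex,Q@ey],-1).astype(np.float32));print(r,cv2.boxPoints(r))
for q in cv2.boxPoints(r): print(np.round(q[0]*ex+q[1]*ey+n*(n@c),1))
# table bias
T=P[230:300,230:290];print('table z',np.median(T[...,2]))
E
```

```text
((496.3519592285156, -301.2574157714844), (189.955322265625, 111.38513946533203), 6.644536972045898) [ 493.7838  -301.57083] 2237
[[395.6000061035156, -256.8999938964844], [408.5, -367.6000061035156], [597.0999755859375, -345.6000061035156], [584.2000122070312, -234.89999389648438]]
[321 318 320 318 319 315 317 318 316 318 321 316 315 320 291 206 140 135
 135 138 137 138 138 138 133 143 137 140 135 137 138 135 138 141 139 137
 136 142 145 143 138 142 143 142 141 137 146 141 142 138 135 146 191 265
 310 318 316 317 317 316 318 317 317 315 315 317 317 318 316 318]
((466.69244384765625, 225.24520874023438), (104.88174438476562, 70.14757537841797), 74.76950073242188) [466.5223  225.18329] 810
[[419.1000061035156, 183.89999389648438], [486.79998779296875, 165.39999389648438], [514.2999877929688, 266.6000061035156], [446.6000061035156, 285.1000061035156]]
((587.6964721679688, 210.12152099609375), (98.45087432861328, 127.49785614013672), 0.7129647135734558) [587.18097 211.16168] 1363
[[537.7000122070312, 273.29998779296875], [539.2999877929688, 145.8000030517578], [637.7000122070312, 147.0]
[... 270 characters left out ...]
], [518.2000122070312, -272.0]]
[[ 40  68  88]
 [ 42  69  87]
 [ 41  68  86]
 [ 45  77  99]
 [ 49  85 107]
 [ 50  86 111]
 [ 47  80 106]
 [ 32  58  86]
 [ 23  47  79]
 [ 20  48  81]]
plane [ 0.05586454 -0.99598524  0.06994678] 85.98906938717546 20.507770483372493 33.40385296360047
[ 0.00391714 -0.06983701 -0.99755072] [ 0.99843067  0.0560017  -0.        ]
((-262619.5, -26444.28125), (725769.3125, 71818.515625), 11.096242904663086) [[-625631.1     -61046.25  ]
 [-611809.1    -131522.14  ]
 [ 100392.125     8157.6875]
 [  86570.125    78633.58  ]]
[-63400.   40253.1 624100.2]
[-133711.1   35341.   610312.1]
[   8539.3   -6574.7 -100144.8]
[ 78850.4  -1662.6 -86356.7]
table z 0.6956246681783114
```

```bash
python3 - <<'E'
from m import *
d=np.load('top0.npz');p=d['pix'].astype(int);P=d['P'];z=d['z']
hsv=cv2.cvtColor(d['pix'],cv2.COLOR_BGR2HSV);sat=hsv[...,1]
g=np.argwhere(np.ones((60,45),bool))+[133,288];g=g[((abs(g[:,1]-311)>10)|(abs(g[:,0]-155)>12))]
g=g[z[g[:,0],g[:,1]]>0]
Q=P[g[:,0],g[:,1]]
for _ in range(4):
    c=Q.mean(0);n=np.linalg.svd(Q-c,full_matrices=False)[2][2];n*=np.sign(n[2]);e=(Q-c)@n;Q=Q[abs(e)<max(3*np.median(abs(e)),3)]
print('plane',n,np.degrees(np.arccos(n[2])),n@c,np.std((Q-c)@n),len(Q))
m=((sat>100)).astype(np.uint8)
M=np.zeros_like(m);M[118:215,268:352]=m[118:215,268:352]
nn,l,s,_=cv2.connectedComponentsWithStats(M);i=1+np.argmax(s[1:,4]);vu=np.argwhere(l==i)
def go(n,dd):
    Q=onplane(vu[:,1],vu[:,0],n,dd)
    ey=np.cross([0,0,1],n);ey/=np.linalg.norm(ey);ey=ey if ey[1]>0 else -ey;ex=np.cross(ey,n)
    r=cv2.minAreaRect(np.stack([Q@ex,Q@ey],-1).astype(np.float32));print(ex,ey,r)
    for q in cv2.boxPoints(r): print(np.round(q[0]*ex+q[1]*ey+n*dd,1))
go(n,n@c)
n2=np.array([-np.sin(np.radians(40)),0,np.cos(np.radians(40))]);n2[:2]=n[:2]/np.linalg.norm(n[:2])*n2[0]*-1; 
print(n2); go(n2,n2@c)
# screw head
ey=np.cross([0,0,1],n2);ey/=np.linalg.norm(ey);ex=np.cross(ey,n2)
a=d['pix'][143:166,298:325];cv2.imwrite('pics/head0.png',cv2.resize(a,None,fx=20,fy=20,interpolation=cv2.INTER_NEAREST))
h=(sat<70)[143:166,298:325];v,u=np.nonzero(h);print(len(v),u.mean()+298,v.mean()+143)
HQ=P[v+143,u+298]; dist=HQ@n2-n2@c; print(np.round(np.sort(dist),0))
for U,V in [(310,152),(311,153),(312,153)]:
  h=onplane(np.array([U*1.]),np.array([V*1.]),n2,n2@c+18)[0];print('head',h,'origin',h-18*n2)
E
```

```text
plane [-0.64140602 -0.02254853  0.76687019] 39.92633985646208 -301.61417134745903 2.198086223541034 2037
[0.76639675 0.02694256 0.64180224] [-0.03513314  0.99938264 -0.        ] ((521.1405639648438, -18.90001678466797), (197.54608154296875, 270.4500427246094), 89.81806182861328)
[ 493.1 -100.    16.2]
[700.4 -93.6 189.8]
[693.9 103.9 190.2]
[486.6  97.5  16.6]
[-0.64239078 -0.02258315  0.76604444]
[0.76557152 0.02691354 0.64278761] [-0.03513314  0.99938264 -0.        ] ((520.7137451171875, -18.90058135986328), (197.55126953125, 270.6463623046875), 89.83038330078125)
[ 493.1 -100.    16. ]
[700.4 -93.5 189.9]
[693.9 103.9 190.3]
[486.6  97.4  16.3]
33 310.8787878787879 152.93939393939394
[-3.000e+00 -1.000e+00  9.000e+00  1.200e+01  1.400e+01  1.500e+01
  1.500e+01  1.700e+01  1.700e+01  1.700e+01  1.700e+01  1.700e+01
  1.700e+01  1.700e+01  1.800e+01  1.800e+01  1.800e+01  1.800e+01
  1.800e+01  1.800e+01  1.800e+01  1.800e+01  1.900e+01  1.900e+01
  1.900e+01  1.900e+01  1.900e+01  2.000e+01  2.000e+01  2.100e+01
  2.100e+01  2.100e+01  1.215e+03]
head [632.15764531   4.95707137 159.13059151] origin [643.72067933   5.36356798 145.34179154]
head [629.78802219   2.09150436 157.05899165] origin [641.3510562    2.49800097 143.27019168]
head [629.8074267   -0.64540354 156.99457932] origin [ 6.41370461e+02 -2.38906923e-01  1.43205779e+02]
```

View pics/head0.png

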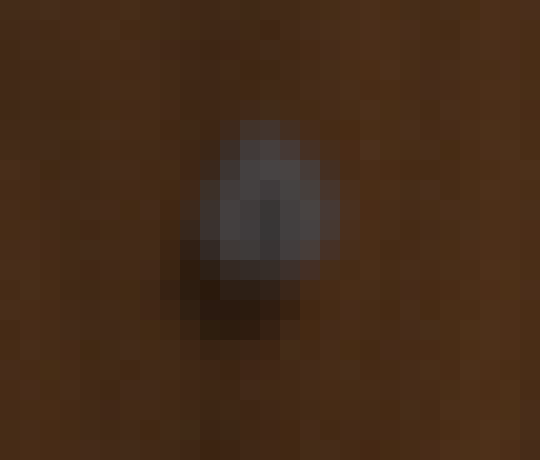

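```bash
cat >> h.py <<'E'
def tool_R(xdir,zdir):
    z=np.array(zdir,float);z/=np.linalg.norm(z);x=np.array(xdir,float);x-=z*(x@z);x/=np.linalg.norm(x)
    return np.stack([x,np.cross(z,x),z],1)
def plan(p1,R1,N,p0=None,R0=None):
    s=telemetry.read_state()
    p0=np.array(s['position']) if p0 is None else np.array(p0); R0=R.from_quat(s['ee_rot']).as_matrix() if R0 is None else R0
    p1=np.array(p1,float)
    w=R.from_matrix(R0.T@R1).as_rotvec(); rows=[]
    pc=p0.copy();Rc=R0.copy()
    for i in range(N):
        pt=p0+(p1-p0)*(i+1)/N
        sh=np.round(Rc.T@(pt-pc)/10,2); t=np.round(w/N,3) if i<N-1 else np.round(R.from_matrix(Rc.T@R1).as_rotvec(),3)
        rows.append(np.r_[sh,t]); pc=pc+Rc@sh*10; Rc=Rc@R.from_rotvec(t).as_matrix()
    print('; '.join(' '.join('%g'%(v+0.) for v in r) for r in rows)); print('end',np.round(pc,1))
E
python3 - <<'E'
from h import *
im=eyes.get_image('wrist');print(im['tool_from_camera'],im['fx'],im['cx'],im['cy'])
a=np.radians(6.64)
R1=tool_R([-np.cos(a),-np.sin(a),0],[0,0,-1])
plan([476.5,-303.6,150],R1,11)
E
```

```text
[[ 1.02067072e-04  9.47299834e-01  3.20348269e-01  8.30116962e+01]
 [ 9.99999953e-01 -1.89461213e-04  2.41641724e-04 -7.67781294e-01]
 [ 2.89600737e-04  3.20348230e-01 -9.47299809e-01 -1.42635828e+02]
 [ 0.00000000e+00  0.00000000e+00  0.00000000e+00  1.00000000e+00]] 325.19226210127806 286.12202548071275 211.0281507280405
-2.89 1.44 0.74 0 0 0.026; -2.85 1.51 0.74 0 0 0.026; -2.81 1.58 0.74 0 0 0.026; -2.77 1.66 0.74 0 0 0.026; -2.73 1.72 0.74 0 0 0.026; -2.68 1.8 0.74 0 0 0.026; -2.63 1.87 0.74 0 0 0.026; -2.59 1.93 0.74 0 0 0.026; -2.53 2.01 0.73 0 0 0.026; -2.48 2.06 0.74 0 0 0.026; -2.42 2.13 0.74 0 0 0.03
end [ 476.5 -303.6  150. ]
```

Request:
move_arm:
  deltas: "-2.89 1.44 0.74 0 0 0.026; -2.85 1.51 0.74 0 0 0.026; -2.81 1.58 0.74 0 0 0.026; -2.77 1.66 0.74 0 0 0.026; -2.73 1.72 0.74 0 0 0.026; -2.68 1.8 0.74 0 0 0.026; -2.63 1.87 0.74 0 0 0.026; -2.59 1.93 0.74 0 0 0.026; -2.53 2.01 0.73 0 0 0.026; -2.48 2.06 0.74 0 0 0.026; -2.42 2.13 0.74 0 0 0.03; 0 0 0 0 0 0"
  grip: 8

```text
clock: 2.35
position: [477.5, -302.2, 149.5]
ee_rot: [-0.059, 0.998, 0.0, -0.0]
contact_force: [-0.1, 0.3, 0.1]
gripper_width: 80.3
```

```bash
cat >> h.py <<'E'
def wcam():
    s=telemetry.read_state(); im=eyes.get_image('wrist'); T=np.eye(4);T[:3,:3]=R.from_quat(s['ee_rot']).as_matrix();T[:3,3]=s['position']
    return im,T@im['tool_from_camera']
def wproj(X,C,im):
    c=(np.asarray(X)-C[:3,3])@C[:3,:3]; v=np.stack([c[...,0],-c[...,1],-c[...,2]],-1); rho=np.hypot(v[...,0],v[...,1]); th=np.arctan2(rho,v[...,2])
    return np.stack([im['cx']+im['fx']*th*v[...,0]/rho, im['cy']+im['fy']*th*v[...,1]/rho],-1)
def wray(u,v,C,im):
    a=(u-im['cx'])/im['fx'];b=(v-im['cy'])/im['fy'];th=np.hypot(a,b);k=np.sin(th)/th
    return C[:3,:3]@np.array([a*k,-b*k,-np.cos(th)])
def wplane(u,v,C,im,n,d):
    r=wray(u,v,C,im);return C[:3,3]+r*(d-C[:3,3]@n)/(r@n)
E
python3 - <<'E'
from h import *
s=st();im,C=wcam();v=im['pixels'].copy()
a=np.radians(6.64);Rp=R.from_euler('z',a).as_matrix();o=np.array([496.4,-301.3,0])
for q in [(95,55,8),(95,-55,8),(-95,55,8),(-95,-55,8),(47,0,8),(77.5,0,8),(25,12,46),(25,-12,46),(-75,12,46),(-75,-12,46)]:
    u=wproj(o+Rp@np.array(q,float),C,im);cv2.circle(v,tuple(int(round(t)) for t in u),3,(255,0,255),1)
np.savez('w1.npz',pix=im['pixels'],C=C,z=im['range_z'])
cv2.imwrite('pics/w1.png',v)
E
```

```text
t 2.35 pos [ 477.5 -302.2  149.5] q [-5.930e-02  9.982e-01  2.000e-04 -4.000e-04] F [-0.1  0.3  0.1] w 80.3 j [-0.278  0.357 -0.256 -0.    -0.959 -1.174]
```

View pics/w1.png

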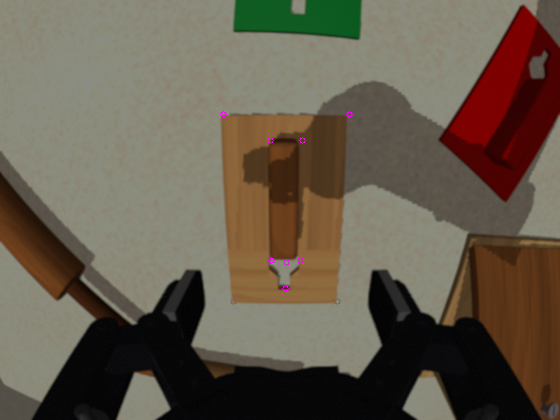

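```bash
python3 - <<'E'
from h import *
a=np.radians(6.64)
R1=tool_R([-np.cos(a),-np.sin(a),0],[0,0,-1])
plan([476.5,-303.2,15],R1,7)
E
```

```text
0.01 0 1.93 0 0 0; 0 0 1.92 0 0 0; 0.01 -0.01 1.93 0 0 0; 0 0 1.92 0 0 0; 0.01 0 1.93 0 0 0; 0 0 1.93 0 0 0; 0.01 0 1.92 0 -0.001 0.002
end [ 476.5 -303.2   15. ]
```

Request:
move_arm:
  deltas: "0 0 2 0 0 0; 0 0 2 0 0 0; 0 0 2 0 0 0; 0 0 2 0 0 0; 0 0 2 0 0 0; 0 0 2 0 0 0; 0 0 1.5 0 0 0; 0 0 0 0 0 0"

```text
clock: 3.4
position: [475.6, -303.9, 14.1]
ee_rot: [-0.058, 0.998, 0.0, -0.001]
contact_force: [0.9, 0.5, 0.2]
gripper_width: 79.8
```

Request:
move_arm:
  deltas: "0 0 0 0 0 0; 0 0 0 0 0 0; 0 0 0 0 0 0; 0 0 0 0 0 0; 0 0 0 0 0 0"
  grip: 1.5

```text
clock: 4.03
position: [477.1, -303.8, 15.9]
ee_rot: [-0.058, 0.998, -0.0, 0.001]
contact_force: [-0.8, -0.2, 5.3]
gripper_width: 23.4
```

```bash
python3 - <<'E'
from h import *
st()
E
```

```text
t 4.03 pos [ 477.1 -303.8   15.9] q [-5.810e-02  9.983e-01 -4.000e-04  6.000e-04] F [-0.8 -0.2  5.3] w 23.4 j [-0.281  0.529 -0.387  0.    -0.653 -1.174]
```

```bash
cat >> h.py <<'E'
ex=np.array([.76557152,.02691354,.64278761]);ey=np.array([-.03513314,.99938264,0]);nb=np.array([-.64239078,-.02258315,.76604444]);O=np.array([642,2.5,143.5])
Rtp=np.diag([-1.,1,-1])
Rb=np.stack([ex,ey,nb],1)
def tgt(sx,off,lat=0,O=O,g=(-20,0,15)): # keyhole-centre offset: press x coordinate of screw axis = sx
    po=O-sx*ex+off*nb+lat*ey
    return po+Rb@np.array(g,float), Rb@Rtp
E
python3 - <<'E'
from h import *
d=np.load('w1.npz');C=d['C'];
im=dict(fx=325.19226,fy=325.19226,cx=286.122,cy=211.028)
print(wproj(O+18*nb,C,im))
for dx in ((5,0,0),(0,5,0)): print(wproj(O+18*nb+np.array(dx),C,im))
cv2.imwrite('pics/w1c.png',cv2.resize(d['pix'][340:420,460:560],None,fx=6,fy=6,interpolation=cv2.INTER_CUBIC))
s=telemetry.read_state();p0=np.array(s['position']);
p1=p0+[0,0,180]
p2,R2=tgt(47,100)
plan(p2,R2,12,p0=p1)
E
```

```text
[553.92558461 411.44874389]
[551.51737736 414.4506778 ]
[556.61349221 410.51764998]
-0.62 2.46 0.06 0.002 -0.058 0.007; -0.6 2.47 0.09 0.002 -0.058 0.007; -0.58 2.47 0.12 0.002 -0.058 0.007; -0.55 2.47 0.15 0.002 -0.058 0.007; -0.52 2.48 0.17 0.002 -0.058 0.007; -0.5 2.48 0.2 0.002 -0.058 0.007; -0.46 2.49 0.22 0.002 -0.058 0.007; -0.44 2.48 0.24 0.002 -0.058 0.007; -0.4 2.5 0.26 0.002 -0.058 0.007; -0.37 2.49 0.28 0.002 -0.058 0.007; -0.34 2.5 0.3 0.002 -0.058 0.007; -0.3 2.5 0.31 0.003 -0.059 0
end [516.9  -1.9 188.5]
```

View pics/w1c.png

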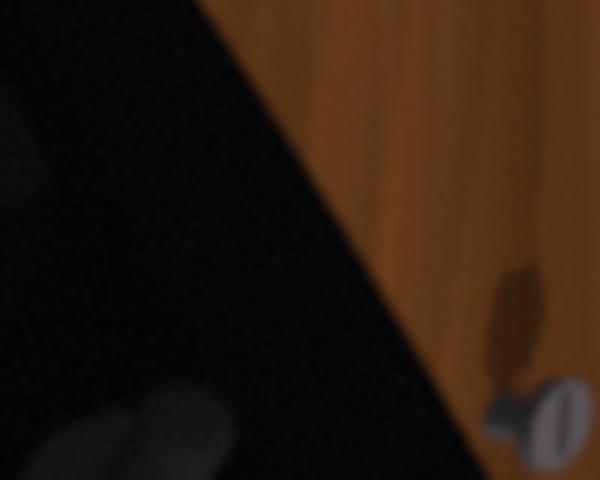

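Request:
move_arm:
  deltas: "0 0 -0.5 0 0 0; 0 0 -1 0 0 0; 0 0 -1.5 0 0 0; 0 0 -2 0 0 0; 0 0 -2 0 0 0; 0 0 -2 0 0 0; 0 0 -2 0 0 0; 0 0 -2 0 0 0; 0 0 -2 0 0 0; 0 0 -2 0 0 0; 0 0 -1 0 0 0; 0 0 0 0 0 0"

```text
clock: 5.52
position: [476.7, -303.6, 195.8]
ee_rot: [-0.058, 0.998, -0.0, 0.001]
contact_force: [0.2, 0.1, -2.5]
gripper_width: 23.2
```

Request:
move_arm:
  deltas: "-0.62 2.46 0.06 0.002 -0.058 0.007; -0.6 2.47 0.09 0.002 -0.058 0.007; -0.58 2.47 0.12 0.002 -0.058 0.007; -0.55 2.47 0.15 0.002 -0.058 0.007; -0.52 2.48 0.17 0.002 -0.058 0.007; -0.5 2.48 0.2 0.002 -0.058 0.007; -0.46 2.49 0.22 0.002 -0.058 0.007; -0.44 2.48 0.24 0.002 -0.058 0.007; -0.4 2.5 0.26 0.002 -0.058 0.007; -0.37 2.49 0.28 0.002 -0.058 0.007; -0.34 2.5 0.3 0.002 -0.058 0.007; -0.3 2.5 0.31 0.003 -0.059 0"

```text
clock: 7.02
position: [514.7, -14.3, 238.3]
ee_rot: [-0.021, 0.952, 0.02, 0.304]
contact_force: [0.0, -0.4, -3.0]
gripper_width: 23.2
```

Request:
move_arm:
  deltas: "0 0 0 0 0 0; 0 0 0 0 0 0"

```text
clock: 7.28
position: [514.9, -15.2, 238.1]
ee_rot: [-0.021, 0.952, 0.02, 0.303]
contact_force: [-1.3, 0.3, -3.4]
gripper_width: 23.2
```

```bash
python3 - <<'E'
from h import *
s=st();im,C=wcam();v=im['pixels'].copy()
print(im['fx'],im['fy'])
s2=st()
pp=np.array(s['position']);Rt=R.from_quat(s['ee_rot']).as_matrix();Rp=Rt@Rtp;po=pp-Rp@np.array([-20,0,15.])
for q in [(95,55,8),(95,-55,8),(-95,55,8),(-95,-55,8),(47,0,8),(77.5,0,8),(25,12,46),(25,-12,46),(-75,12,46),(-75,-12,46)]:
    u=wproj(po+Rp@np.array(q,float),C,im);cv2.circle(v,tuple(int(round(t)) for t in u),3,(255,0,255),1)
u=wproj(O+18*nb,C,im);print(u);cv2.circle(v,tuple(int(round(t)) for t in u),3,(255,255,0),1)
np.savez('w2.npz',pix=im['pixels'],C=C,z=im['range_z'])
cv2.imwrite('pics/w2.png',v)
for n in ['top']:
    im=eyes.get_image(n);cv2.imwrite(f'pics/{n}2.png',im['pixels']);np.savez(f'{n}2.npz',pix=im['pixels'],P=cloud(im))
p,Rr=tgt(47,100);print(p, np.degrees(R.from_matrix(Rt.T@Rr).as_rotvec()))
E
```

```text
t 7.28 pos [514.9 -15.2 238.1] q [-0.0206  0.9524  0.0199  0.3035] F [-1.3  0.3 -3.4] w 23.2 j [ 0.27  -0.066 -0.905  0.716 -0.161 -2.473]
325.19226210127806 325.19226210127806
t 7.33 pos [515.1 -15.2 238.2] q [-0.0206  0.9524  0.0199  0.3036] F [ 0.5  0.3 -4. ] w 23.1 j [ 0.27  -0.066 -0.904  0.716 -0.161 -2.473]
[297.05371287 248.45205092]
[516.83176846  -1.90026943 188.52834073] [ 1.71624483 -4.62544226 -0.15137413]
```

View pics/w2.png

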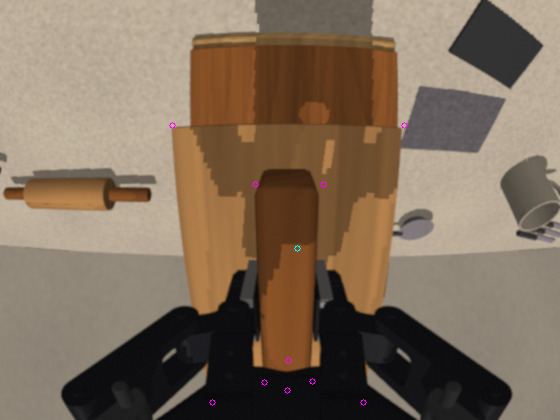

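View pics/top2.png

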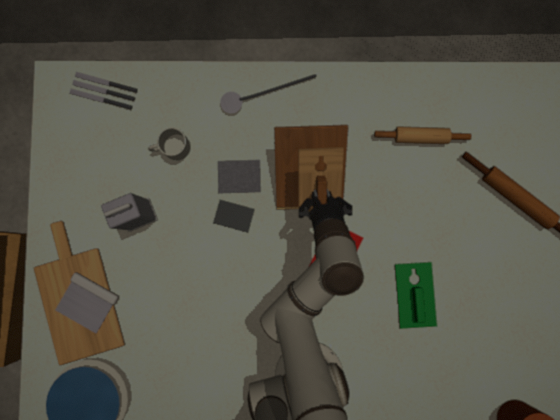

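```bash
cat > kin.py <<'E'
from h import *
from scipy.optimize import least_squares
D=[([-0.906,.385,.008,0,-1.194,-.259],[246.734,-574.214,231.312],[-.2015,.9795,0,0]),
([-.278,.357,-.256,0,-.959,-1.174],[477.0,-302.9,149.7],[-.0587,.9982,0,0]),
([-.281,.529,-.387,0,-.653,-1.174],[476.9,-303.7,15.4],[-.0581,.9983,0,0]),
([.27,-.066,-.9045,.716,-.161,-2.473],[515.,-15.2,238.2],[-.0206,.9524,.0199,.3035])]
def Ry(a): return R.from_euler('y',a).as_matrix()
def Rx(a): return R.from_euler('x',a).as_matrix()
def Rz(a): return R.from_euler('z',a).as_matrix()
def fk(q,k,s4=1,s6=1):
    h,L1,L2,b,L,off=k[:6]
    A=Rz(q[0])@Ry(q[1]); p=np.array([0,0,h])+A@[0,0,L1]; A=A@Ry(-q[2]); p=p+A@[L2,0,b]; A=A@Rx(s4*q[3])@Ry(-q[4]); p=p+A@[L,0,0]
    A=A@Rx(s6*q[5]); 
    return p,A
E
python3 - <<'E'
from kin import *
# orientation relation: tool z = A x-axis ; 
best=None
for s4 in (1,-1):
  def res(k): 
    r=[]
    for q,p,o in D:
        pp,A=fk(q,k,s4); r+=list(pp-p); r+=list(500*(A[:,0]-R.from_quat(o).as_matrix()[:,2]))
    r+=list((np.array(k)-[350,480,480,0,250,0])*0.003)
    return r
  f=least_squares(res,[350,480,480,0,250,0]);print(s4,f.x,f.cost,np.round(f.fun,1))
  for s6 in (1,-1):
    for q,p,o in D: print(s6,np.round(fk(q,f.x,s4,s6)[1].T@R.from_quat(o).as_matrix(),3).tolist())
E
```

```text
1 [231.30116583 522.49613424 414.98110511  42.31855638 350.09982046
   0.        ] 63756.51266296209 [ 1.219e+02  1.039e+02  2.070e+01 -1.000e-01  1.000e-01  0.000e+00
  4.800e+01  1.531e+02  1.690e+01 -6.000e-01  2.000e-01  0.000e+00
  5.210e+01  1.510e+02  1.350e+01  9.000e-01 -2.000e-01  0.000e+00
 -6.800e+01  1.771e+02 -5.110e+01 -2.800e+01  1.015e+02  1.000e-01
 -4.000e-01  1.000e-01 -2.000e-01  1.000e-01  3.000e-01  0.000e+00]
1 [[0.0, 0.0, 1.0], [-0.869, 0.495, -0.0], [-0.495, -0.869, 0.0]]
1 [[0.001, 0.0, 1.0], [0.702, 0.712, -0.001], [-0.712, 0.702, 0.0]]
1 [[-0.002, -0.001, 1.0], [0.701, 0.713, 0.002], [-0.713, 0.701, -0.001]]
1 [[0.04, 0.206, 0.978], [0.927, -0.372, 0.04], [0.372, 0.905, -0.206]]
-1 [[0.0, 0.0, 1.0], [-1.0, 0.0, 0.0], [-0.0, -1.0, 0.0]]
-1 [[0.001, 0.0, 1.0], [-1.0, 0.001, 0.001], [-0.001, -1.0, 0.0]]
-1 [[-0.002, -0.001, 1.0], [-1.0, -0.0, -0.002], [0.0, -1.0, -0.001]]
-1 [[0.04, 0.206, 0.978], [-0.148, -0.967, 0.209], [0.988, -0.153, -0.008]]
-1 [383.2553407  737.16307877 400.42569477 -93.37450932 620.88678167
   0.        ] 42680.51183225223 [ 1.324e+02
[... 156 characters left out ...]
  9.000e-01 -2.000e-01  0.000e+00
 -1.230e+01  8.660e+01  1.450e+01  1.000e-01  1.000e-01  1.000e-01
  1.000e-01  8.000e-01 -2.000e-01 -3.000e-01  1.100e+00  0.000e+00]
1 [[0.0, 0.0, 1.0], [-0.869, 0.495, -0.0], [-0.495, -0.869, 0.0]]
1 [[0.001, 0.0, 1.0], [0.702, 0.712, -0.001], [-0.712, 0.702, 0.0]]
1 [[-0.002, -0.001, 1.0], [0.701, 0.713, 0.002], [-0.713, 0.701, -0.001]]
1 [[-0.0, 0.0, 1.0], [-0.232, -0.973, 0.0], [0.973, -0.232, 0.0]]
-1 [[0.0, 0.0, 1.0], [-1.0, 0.0, 0.0], [-0.0, -1.0, 0.0]]
-1 [[0.001, 0.0, 1.0], [-1.0, 0.001, 0.001], [-0.001, -1.0, 0.0]]
-1 [[-0.002, -0.001, 1.0], [-1.0, -0.0, -0.002], [0.0, -1.0, -0.001]]
-1 [[-0.0, 0.0, 1.0], [-1.0, 0.001, -0.0], [-0.001, -1.0, 0.0]]
```

```bash
cat >> kin.py <<'E'
def fk(q,k,s4=-1,s6=-1):
    h,L1,L2,b,L,c=k[:6]
    A=Rz(q[0])@Ry(q[1]); p=np.array([0,0,h])+Rz(q[0])@[0,c,0]+A@[0,0,L1]; A=A@Ry(-q[2]); p=p+A@[L2,0,b]; A=A@Rx(s4*q[3])@Ry(-q[4]); p=p+A@[L,0,0]
    A=A@Rx(s6*q[5]); 
    return p,A@np.array([[0,0,1.],[-1,0,0],[0,-1,0]])
def fit():
  def res(k): 
    r=[]
    for q,p,o in D:
        pp,A=fk(q,k); r+=list(pp-p)
    r+=list((np.array(k)-[300,450,450,0,250,-160])*0.003)
    return r
  return least_squares(res,[300,450,450,0,250,-160])
def ik(p,Rm,k,q0):
  lo=np.array([-3.14,-1.21,-1.07,-3.16,-2.99,-3.1]);hi=np.array([3.14,2.06,1.41,2.05,-.16,3.1])
  def res(q):
    pp,A=fk(q,k);return np.r_[pp-p,300*R.from_matrix(A.T@Rm).as_rotvec()]
  f=least_squares(res,np.clip(q0,lo+.01,hi-.01),bounds=(lo,hi));return f.x,f.cost
E
python3 - <<'E'
from kin import *
f=fit();k=f.x;print(np.round(k,1),np.round(f.fun,1))
np.save('k.npy',k)
rng=np.random.default_rng(0)
for name,flip in (('norm',1),('flip',-1)):
 for sx,off in ((47,100),(47,45),(47,22),(47,0),(73,0)):
  p,Rm=tgt(sx,off)
  if flip<0: Rm=Rm@np.diag([-1.,-1,1])
  S=[]
  for t in range(25):
    q,c=ik(p,Rm,k,rng.uniform([-.8,-.5,-1,-3.1,-1.5,-3],[.8,1.2,.5,2,-.2,3]))
    if c<1 and not any(np.allclose(q,s,atol=.03) for s in S): S.append(q)
  print(name,sx,off,[np.round(s,2).tolist() for s in S])
E
```

```text
[ 310.7  634.7  407.4  -28.6  491.7 -145.1] [ 13.3   7.4  -0.6   0.5  15.8   6.3   8.   12.8  11.1   9.2 -43.9 -16.8
   0.    0.6  -0.1  -0.1   0.7   0. ]
norm 47 100 []
norm 47 45 []
norm 47 22 []
norm 47 0 []
norm 73 0 []
flip 47 100 []
flip 47 45 []
flip 47 22 []
flip 47 0 []
flip 73 0 []
```

```bash
python3 - <<'E'
from kin import *
for q,p,o in D: print(np.round(Rz(-q[0])@p,1), np.round(Rz(-q[0])@R.from_quat(o).as_matrix()[:,2],3))
E
```

```text
[ 604.1 -160.   231.3] [ 0.  0. -1.]
[ 541.8 -160.4  149.7] [ 0.  0. -1.]
[ 542.4 -159.5   15.4] [ 0.  0. -1.]
[ 492.3 -152.   238.2] [ 0.57  -0.105 -0.815]
```

```bash
cat > kin2.py <<'E'
from kin import *
# k: h,L1,L2,b,c1,c2,L,a1,d
K0=np.array([300,450,450,0,-80,-80,250,0,0.])
def fk(q,k):
    h,L1,L2,b,c1,c2,L,a1,d=k
    A=Rz(q[0]); p=A@[a1,c1,h]; A=A@Ry(q[1]); p=p+A@[0,0,L1]; A=A@Ry(-q[2]); p=p+A@[L2,0,b]; A=A@Rx(-q[3]); p=p+A@[0,c2,0]; A=A@Ry(-q[4]); p=p+A@[L,0,d]
    A=A@Rx(-q[5]); return p,A@np.array([[0,0,1.],[-1,0,0],[0,-1,0]])
def fit(D,reg=.003,W=None):
  W=np.ones(9) if W is None else W
  def res(k):
    r=[]
    for q,p,o in D: r+=list(fk(q,k)[0]-p)
    return np.r_[r,(k-K0)*reg*W]
  return least_squares(res,K0)
def ik(p,Rm,k,q0):
  lo=np.array([-3.14,-1.21,-1.07,-3.16,-2.99,-3.1]);hi=np.array([3.14,2.06,1.41,2.05,-.16,3.1])
  def res(q):
    pp,A=fk(q,k);return np.r_[pp-p,300*R.from_matrix(A.T@Rm).as_rotvec()]
  f=least_squares(res,np.clip(q0,lo+.01,hi-.01),bounds=(lo,hi));return f.x,f.cost
E
python3 - <<'E'
from kin2 import *
W=np.ones(9);W[7:]=30
f=fit(D,.005,W);k=f.x;print(np.round(k,1),np.round(f.fun,1))
rng=np.random.default_rng(0)
for name,flip in (('norm',1),('flip',-1)):
 for sx,off in ((47,100),(47,22),(73,0)):
  p,Rm=tgt(sx,off)
  if flip<0: Rm=Rm@np.diag([-1.,-1,1])
  S=[];best=1e9
  for t in range(20):
    q,c=ik(p,Rm,k,rng.uniform([-.8,-.5,-1,-3.1,-1.5,-3],[.8,1.2,.5,2,-.2,3])); best=min(best,c)
    if c<1 and not any(np.allclose(q,s,atol=.03) for s in S): S.append(q)
  print(name,sx,off,best,[np.round(s,2).tolist() for s in S])
E
```

```text
[ 158.9  566.   422.8    0.6    1.3 -161.3  297.1   -1.1   -0.6] [ 0.   0.1  0.1  0.2  0.4 -0.2 -0.1 -0.4  0.2  0.  -0.  -0.  -0.7  0.6
 -0.1  0.   0.4 -0.4  0.2 -0.2 -0.1]
norm 47 100 1102.4704884904395 []
norm 47 22 1306.4492503723177 []
norm 73 0 627.3370603999489 []
flip 47 100 1102.4704877879878 []
flip 47 22 1306.4492453142745 []
flip 73 0 627.3370599945077 []
```

```bash
cat > srch.py <<'E'
from kin2 import *
W=np.ones(9);W[7:]=30
k=fit(D,.005,W).x;np.save('k.npy',k)
def reach(p,Rm,n=10,seed=0):
  rng=np.random.default_rng(seed);S=[];best=1e9
  for t in range(n):
    q,c=ik(p,Rm,k,rng.uniform([-.8,-.5,-1,-3.1,-1.5,-3],[.8,1.2,.5,2,-.2,3])); best=min(best,c)
    if c<1 and not any(np.allclose(q,s,atol=.05) for s in S): S.append(q)
  return best,S
# tool tilted by phi about press y, relative to perpendicular; grasp point in press (gx,0,34)
def tool_in_press(phi,gx=-20,gz=34):
  Rr=R.from_euler('y',phi).as_matrix()@Rtp   # phi>0
  return np.array([gx,0,gz])+Rr[:,2]*19, Rr
E
cat > s1.py <<'E'
from srch import *
a=np.radians(6.64);Rp0=R.from_euler('z',a).as_matrix();po0=np.array([496.4,-301.3,0])
for deg in (-40,-30,-20,-10,10,20,30,40):
  t,Rr=tool_in_press(np.radians(deg))
  out=[]
  for sx,off in ((47,60),(47,22),(73,0)):
    po=O-sx*ex+off*nb; b,S=reach(po+Rb@t,Rb@Rr); out.append((round(b,1),[np.round(s,2).tolist() for s in S]))
  b,S=reach(po0+Rp0@t,Rp0@Rr); 
  print(deg,'tool z on board',np.round((Rb@Rr)[:,2],2));[print('   ',o) for o in out]; print('   table',round(b,1),[np.round(s,2).tolist() for s in S])
E
python3 s1.py
```

```text
-40 tool z on board [ 0.98  0.03 -0.17]
    (np.float64(0.0), [[-0.58, 0.52, -0.97, -2.51, -1.34, 1.53]])
    (np.float64(0.0), [[-0.54, 0.64, -0.94, -2.56, -1.4, 1.58]])
    (np.float64(0.0), [[-0.55, 0.79, -0.96, -2.56, -1.54, 1.67]])
   table 0.0 [[-0.69, 0.48, -0.35, -1.19, -0.53, 0.24]]
-30 tool z on board [ 0.94  0.03 -0.34]
    (np.float64(0.0), [[-0.53, 0.31, -0.87, -2.45, -0.91, 1.32]])
    (np.float64(0.0), [[-0.51, 0.44, -0.87, -2.53, -1.0, 1.41]])
    (np.float64(0.0), [[-0.53, 0.58, -0.92, -2.56, -1.16, 1.53]])
   table 0.0 [[-0.52, 0.47, -0.37, -0.8, -0.42, -0.25]]
-20 tool z on board [ 0.87  0.03 -0.5 ]
    (np.float64(0.0), [[-0.39, 0.17, -0.7, -2.24, -0.48, 0.95]])
    (np.float64(0.0), [[-0.42, 0.3, -0.73, -2.39, -0.59, 1.15]])
    (np.float64(0.0), [[-0.46, 0.41, -0.81, -2.49, -0.75, 1.32]])
   table 0.0 [[-0.39, 0.47, -0.41, -0.42, -0.41, -0.7]]
-10 tool z on board [ 0.77  0.03 -0.64]
    (np.float64(170.2), [])
    (np.float64(24.6), [])
    (np.float64(0.0), [[-0.29, 0.29, -0.59, -2.13, -0.29, 0.8]])
   table 0.0 [[-0.32, 0.49, -0.42, -0.15, -0.5, -1.0]]
10 tool
[... 324 characters left out ...]
-0.34, -2.13]])
    (np.float64(0.0), [[0.31, 0.28, -0.77, 0.48, -0.2, -2.3]])
   table 0.0 [[-0.22, 0.65, -0.25, 0.13, -1.01, -1.32]]
30 tool z on board [ 0.17  0.01 -0.98]
    (np.float64(0.0), [[0.33, 0.23, -0.48, 0.08, -0.7, -1.92]])
    (np.float64(0.0), [[0.32, 0.3, -0.46, 0.08, -0.64, -1.91]])
    (np.float64(0.0), [[0.32, 0.34, -0.52, 0.09, -0.55, -1.93]])
   table 0.0 [[-0.2, 0.72, -0.17, 0.17, -1.19, -1.36]]
40 tool z on board [-0.  0. -1.]
    (np.float64(0.0), [[0.3, 0.3, -0.34, -0.0, -0.94, -1.84]])
    (np.float64(0.0), [[0.29, 0.37, -0.31, -0.0, -0.89, -1.83]])
    (np.float64(0.0), [[0.29, 0.4, -0.36, -0.0, -0.81, -1.83]])
   table 0.0 [[-0.19, 0.8, -0.09, 0.2, -1.36, -1.38]]
```

```bash
python3 - <<'E'
from h import *
st()
a=np.radians(6.64)
R1=tool_R([-np.cos(a),-np.sin(a),0],[0,0,-1])
plan([477,-303.5,150],R1,12)
E
```

```text
t 7.38 pos [515.4 -15.2 238.3] q [-0.0206  0.9523  0.0199  0.3038] F [-0.1  0.2 -3.5] w 23.0 j [ 0.27  -0.066 -0.904  0.716 -0.161 -2.474]
0.75 -2.4 0.29 0 0.052 -0.006; 0.75 -2.4 0.34 0 0.052 -0.006; 0.75 -2.39 0.37 0 0.052 -0.006; 0.74 -2.39 0.41 0 0.052 -0.006; 0.73 -2.38 0.45 0 0.052 -0.006; 0.72 -2.38 0.48 0 0.052 -0.006; 0.71 -2.37 0.53 0 0.052 -0.006; 0.7 -2.37 0.56 0 0.052 -0.006; 0.68 -2.37 0.59 0 0.052 -0.006; 0.66 -2.36 0.64 0 0.052 -0.006; 0.65 -2.36 0.66 0 0.052 -0.006; 0.62 -2.36 0.7 0.004 0.047 -0.003
end [ 477.  -303.5  150. ]
```

Request:
move_arm:
  deltas: "0.75 -2.4 0.29 0 0.052 -0.006; 0.75 -2.4 0.34 0 0.052 -0.006; 0.75 -2.39 0.37 0 0.052 -0.006; 0.74 -2.39 0.41 0 0.052 -0.006; 0.73 -2.38 0.45 0 0.052 -0.006; 0.72 -2.38 0.48 0 0.052 -0.006; 0.71 -2.37 0.53 0 0.052 -0.006; 0.7 -2.37 0.56 0 0.052 -0.006; 0.68 -2.37 0.59 0 0.052 -0.006; 0.66 -2.36 0.64 0 0.052 -0.006; 0.65 -2.36 0.66 0 0.052 -0.006; 0.62 -2.36 0.7 0.004 0.047 -0.003"

```text
clock: 8.88
position: [480.0, -302.4, 153.5]
ee_rot: [-0.055, 0.998, -0.002, 0.008]
contact_force: [0.7, 0.3, -3.1]
gripper_width: 22.7
```

```bash
python3 - <<'E'
from h import *
st(); eyes.get_image('top'); st()
a=np.radians(6.64)
R1=tool_R([-np.cos(a),-np.sin(a),0],[0,0,-1])
plan([477,-303.5,17],R1,10)
E
```

```text
t 8.88 pos [ 480.  -302.4  153.5] q [-0.0547  0.9985 -0.0019  0.0078] F [ 0.7  0.3 -3.1] w 22.7 j [-0.277  0.349 -0.257 -0.002 -0.949 -1.183]
t 8.93 pos [ 480.1 -304.3  152.1] q [-0.0543  0.9985 -0.0023  0.0064] F [ 1.9 -1.7 -4.1] w 23.3 j [-0.28   0.353 -0.255  0.    -0.949 -1.183]
0.05 0.02 1.35 -0.001 0.001 -0.001; 0.04 0.02 1.35 -0.001 0.001 -0.001; 0.04 0.01 1.35 -0.001 0.001 -0.001; 0.05 0.02 1.35 -0.001 0.001 -0.001; 0.04 0.01 1.35 -0.001 0.001 -0.001; 0.04 0.01 1.35 -0.001 0.001 -0.001; 0.04 0.01 1.36 -0.001 0.001 -0.001; 0.03 0.01 1.35 -0.001 0.001 -0.001; 0.04 0.01 1.35 -0.001 0.001 -0.001; 0.03 0.01 1.35 0.004 0.003 0.002
end [ 477.  -303.5   17. ]
```

Request:
move_arm:
  deltas: "0.1 0 1.5 0 0.006 0; 0.1 0 2 0 0.006 -0.004; 0.1 0 2 0 0 -0.003; 0 0 2 0 0 0; 0 0 2 0 0 0; 0 0 1.5 0 0 0; 0 0 1 0 0 0; 0 0 0.7 0 0 0; 0 0 0.5 0 0 0; 0 0 0.2 0 0 0; 0 0 0 0 0 0"

```text
clock: 10.3
position: [478.0, -302.3, 20.8]
ee_rot: [-0.059, 0.998, -0.003, 0.003]
contact_force: [-0.4, -0.2, -4.2]
gripper_width: 23.0
```

```bash
python3 - <<'E'
from h import *
st()
E
```

```text
t 10.3 pos [ 478.  -302.3   20.8] q [-0.0587  0.9983 -0.0028  0.0027] F [-0.4 -0.2 -4.2] w 23.0 j [-0.276  0.52  -0.39   0.006 -0.654 -1.182]
```

Still about 5 mm up; ease it down, then release and re-grasp with the tool leaned back 30°.

Request:
move_arm:
  deltas: "0 0 0.2 0 0 0; 0 0 0.15 0 0 0; 0 0 0.1 0 0 0; 0 0 0 0 0 0"

```text
clock: 10.8
position: [477.9, -302.3, 16.3]
ee_rot: [-0.059, 0.998, -0.003, 0.002]
contact_force: [-0.3, 0.5, -2.2]
gripper_width: 23.5
```

Request:
move_arm:
  deltas: "0 0 0 0 0 0; 0 0 0 0 0 0; 0 0 0 0 0 0; 0 0 0 0 0 0"
  grip: 8

```text
clock: 11.3
position: [478.0, -302.3, 16.3]
ee_rot: [-0.059, 0.998, -0.003, 0.003]
contact_force: [0.4, 0.3, -0.5]
gripper_width: 80.2
```

```bash
python3 - <<'E'
from h import *
st()
E
```

```text
t 11.3 pos [ 478.  -302.3   16.3] q [-0.0587  0.9983 -0.0028  0.0027] F [ 0.4  0.3 -0.5] w 80.2 j [-0.276  0.527 -0.393  0.006 -0.644 -1.182]
```

```bash
python3 - <<'E'
from srch import *
a=np.radians(6.64);Rp0=R.from_euler('z',a).as_matrix();po0=np.array([497.9,-300.0,0])
t,Rr=tool_in_press(np.radians(30),-20,36)
p=po0+Rp0@t;Rm=Rp0@Rr
print(p,Rm[:,2])
s=telemetry.read_state();p0=np.array(s['position'])+[0,0,100]
plan(p-100*Rm[:,2],Rm,6,p0=p0)
print(reach(p-100*Rm[:,2],Rm))
E
```

```text
[ 468.59787767 -303.41110351   19.54551733] [-0.49664614 -0.05781531 -0.8660254 ]
-0.67 0 0.17 -0.001 0.088 0; -0.69 0 0.11 -0.001 0.088 0; -0.7 0 0.06 -0.001 0.088 0; -0.69 0 -0.01 -0.001 0.088 0; -0.7 0 -0.07 -0.001 0.088 0; -0.68 0 -0.13 -0.001 0.089 0
end [ 518.2 -297.6  106.1]
(np.float64(3.380482165643197e-27), [array([-0.17783202,  0.67851127,  0.02887135,  0.1467829 , -1.4275476 ,
       -1.33570848])])
```

Request:
move_arm:
  deltas: "0 0 -2 0 0 0; 0 0 -3 0 0 0; 0 0 -3 0 0 0; 0 0 -2 0 0 0; -0.67 0 0.17 -0.001 0.088 0; -0.69 0 0.11 -0.001 0.088 0; -0.7 0 0.06 -0.001 0.088 0; -0.69 0 -0.01 -0.001 0.088 0; -0.7 0 -0.07 -0.001 0.088 0; -0.68 0 -0.13 -0.001 0.089 0; 0 0 0 0 0 0"

```text
clock: 12.68
position: [518.2, -296.5, 103.9]
ee_rot: [-0.056, 0.964, -0.015, -0.26]
contact_force: [-0.1, 0.4, -0.9]
gripper_width: 80.4
```

```bash
python3 - <<'E'
from srch import *
s=st();im,C=wcam();v=im['pixels'].copy()
a=np.radians(6.64);Rp=R.from_euler('z',a).as_matrix();o=np.array([497.9,-300.,0])
for q in [(95,55,8),(95,-55,8),(-95,55,8),(-95,-55,8),(47,0,8),(77.5,0,8),(25,12,46),(25,-12,46),(-75,12,46),(-75,-12,46)]:
    u=wproj(o+Rp@np.array(q,float),C,im);cv2.circle(v,tuple(int(round(t)) for t in u),3,(255,0,255),1)
cv2.imwrite('pics/w3.png',v)
t,Rr=tool_in_press(np.radians(30),-20,36);p=o+Rp@t;Rm=Rp@Rr
plan(p,Rm,7)
E
```

```text
t 12.68 pos [ 518.2 -296.5  103.9] q [-0.0565  0.9639 -0.0147 -0.2598] F [-0.1  0.4 -0.9] w 80.4 j [-0.176  0.682  0.029  0.146 -1.427 -1.336]
0 -0.01 1.41 0 0 0; 0 -0.02 1.4 0 0 0; 0 -0.01 1.41 0 0 0; 0 -0.02 1.41 0 0 0; 0 -0.01 1.41 0 0 0; 0 -0.02 1.4 0 0 0; 0 -0.01 1.41 0.001 -0.002 0.001
end [ 468.6 -303.4   19.5]
```

View pics/w3.png

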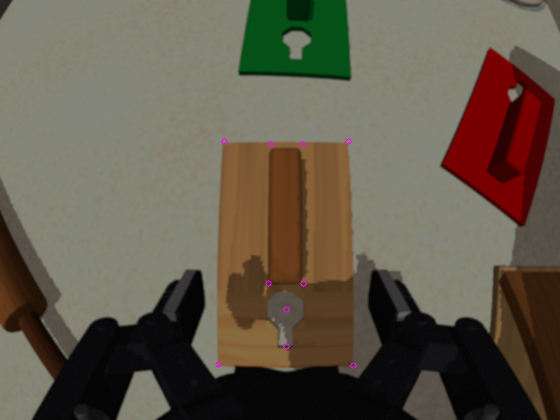

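Request:
move_arm:
  deltas: "0 -0.01 2 0 0 0; 0 -0.02 2 0 0 0; 0 -0.01 2 0 0 0; 0 -0.02 1.8 0 0 0; 0 -0.01 1.2 0 0 0; 0 -0.02 0.7 0 0 0; 0 0 0.1 0 0 0; 0 0 0 0 0 0"

```text
clock: 13.72
position: [469.5, -303.7, 21.5]
ee_rot: [-0.056, 0.964, -0.015, -0.258]
contact_force: [-0.2, 0.2, -1.1]
gripper_width: 79.9
```

Request:
move_arm:
  deltas: "0 0 0 0 0 0; 0 0 0 0 0 0; 0 0 0 0 0 0; 0 0 0 0 0 0; 0 0 0 0 0 0"
  grip: 1.5

```text
clock: 14.35
position: [469.2, -303.5, 21.3]
ee_rot: [-0.056, 0.964, -0.015, -0.259]
contact_force: [0.8, 1.1, 2.1]
gripper_width: 23.4
```

```bash
python3 - <<'E'
from srch import *
s=st()
# tool pose in press frame assuming press pose
a=np.radians(6.64);Rp=R.from_euler('z',a).as_matrix();o=np.array([497.9,-300.,0])
Rt=R.from_quat(s['ee_rot']).as_matrix()
t=Rp.T@(np.array(s['position'])-o);Rr=Rp.T@Rt;print('t',t,R.from_matrix(Rr@Rtp).as_euler('zyx',degrees=True))
t=np.array([-29.5,0,19.5]) if 0 else t
Rr=tool_in_press(np.radians(30))[1]
t[1]=0
np.savez('g.npz',t=t,Rr=Rr)
p1=np.array(s['position'])+[0,0,170]
for sx,off in ((47,80),(47,40),(47,22),(47,0),(73,0)):
    po=O-sx*ex+off*nb; b,S=reach(po+Rb@t,Rb@Rr); print(sx,off,np.round(po+Rb@t,1),b,[np.round(x,2).tolist() for x in S])
po=O-47*ex+80*nb
plan(po+Rb@t,Rb@Rr,12,p0=p1)
E
```

```text
t 14.35 pos [ 469.2 -303.5   21.3] q [-0.056   0.9643 -0.0151 -0.2585] F [0.8 1.1 2.1] w 23.4 j [-0.201  0.718 -0.159  0.168 -1.201 -1.356]
t [-28.88637818  -0.20310258  21.31345949] [ 1.35363169e-02  3.00153106e+01 -1.39412844e-02]
47 80 [518.8  -1.8 172.3] 1.0924693679095636e-26 [[0.34, 0.18, -0.49, 0.08, -0.74, -1.93]]
47 40 [544.5  -0.9 141.7] 1.0621929092467596e-26 [[0.32, 0.26, -0.47, 0.08, -0.67, -1.92]]
47 22 [ 5.561e+02 -5.000e-01  1.279e+02] 5.870349952095382e-27 [[0.32, 0.29, -0.46, 0.08, -0.65, -1.91]]
47 0 [570.2  -0.  111. ] 1.088836214884655e-26 [[0.31, 0.34, -0.45, 0.08, -0.62, -1.91]]
73 0 [550.3  -0.7  94.3] 8.536703158882986e-27 [[0.32, 0.33, -0.52, 0.09, -0.56, -1.93]]
-0.69 2.45 -0.21 -0.001 -0.058 0.007; -0.68 2.45 -0.18 -0.001 -0.058 0.007; -0.67 2.46 -0.13 -0.001 -0.058 0.007; -0.66 2.47 -0.09 -0.001 -0.058 0.007; -0.65 2.47 -0.05 -0.001 -0.058 0.007; -0.63 2.47 -0.01 -0.001 -0.058 0.007; -0.61 2.48 0.03 -0.001 -0.058 0.007; -0.6 2.48 0.07 -0.001 -0.058 0.007; -0.57 2.48 0.1 -0.001 -0.058 0.007; -0.55 2.49 0.14 -0.001 -0.058 0.007; -0.52 2.5 0.17 -0.001 -0.058 0.007; -0.49 2.49 0.21 -0.004 -0.06 0.005
end [518.8  -1.9 172.3]
```

Request:
move_arm:
  deltas: "0.25 0 -0.43 0 0 0; 0.6 0 -1.04 0 0 0; 1 0 -1.73 0 0 0; 1.2 0 -2.08 0 0 0; 1.2 0 -2.08 0 0 0; 1.2 0 -2.08 0 0 0; 1.2 0 -2.08 0 0 0; 1 0 -1.73 0 0 0; 0.85 0 -1.47 0 0 0"

```text
clock: 15.48
position: [469.0, -303.6, 193.1]
ee_rot: [-0.056, 0.964, -0.015, -0.258]
contact_force: [1.2, -0.9, -3.3]
gripper_width: 22.8
```

Request:
move_arm:
  deltas: "-0.69 2.45 -0.21 -0.001 -0.058 0.007; -0.68 2.45 -0.18 -0.001 -0.058 0.007; -0.67 2.46 -0.13 -0.001 -0.058 0.007; -0.66 2.47 -0.09 -0.001 -0.058 0.007; -0.65 2.47 -0.05 -0.001 -0.058 0.007; -0.63 2.47 -0.01 -0.001 -0.058 0.007; -0.61 2.48 0.03 -0.001 -0.058 0.007; -0.6 2.48 0.07 -0.001 -0.058 0.007; -0.57 2.48 0.1 -0.001 -0.058 0.007; -0.55 2.49 0.14 -0.001 -0.058 0.007; -0.52 2.5 0.17 -0.001 -0.058 0.007; -0.49 2.49 0.21 -0.004 -0.06 0.005"

```text
clock: 16.98
position: [517.9, -1.5, 172.6]
ee_rot: [-0.017, 0.996, 0.001, 0.087]
contact_force: [-0.1, 0.1, -2.8]
gripper_width: 22.9
```

Request:
move_arm:
  deltas: "0 0 0 0 0 0; 0 0 0 0 0 0"

```text
clock: 17.23
position: [518.3, -2.3, 172.5]
ee_rot: [-0.018, 0.996, 0.001, 0.086]
contact_force: [0.5, -0.1, -2.9]
gripper_width: 23.4
```

```bash
cat > look.py <<'E'
import sys
from srch import *
tag=sys.argv[1]
g=np.load('g.npz');t=g['t'];Rr=g['Rr']
s=st();im,C=wcam();v=im['pixels'].copy()
pp=np.array(s['position']);Rt=R.from_quat(s['ee_rot']).as_matrix();Rp=Rt@Rr.T;po=pp-Rp@t
for q in [(95,55,8),(95,-55,8),(-95,55,8),(-95,-55,8),(47,0,8),(77.5,0,8),(25,12,46),(25,-12,46),(-75,12,46),(-75,-12,46)]:
    u=wproj(po+Rp@np.array(q,float),C,im);cv2.circle(v,tuple(int(round(x)) for x in u),3,(255,0,255),1)
u=wproj(O+18*nb,C,im);cv2.circle(v,tuple(int(round(x)) for x in u),3,(255,255,0),1);print('headpx',u)
cv2.imwrite(f'pics/w{tag}.png',v);np.savez(f'w{tag}.npz',pix=im['pixels'],C=C,z=im['range_z'])
kb=Rb.T@(po-O);print('press origin in board',np.round(kb,1),'euler zyx',np.round(R.from_matrix(Rb.T@Rp).as_euler('zyx',degrees=True),2))
im=eyes.get_image('top');np.savez(f'top{tag}.npz',pix=im['pixels'],P=cloud(im))
a=cv2.convertScaleAbs(cv2.resize(im['pixels'][100:230,250:370],None,fx=5,fy=5,interpolation=cv2.INTER_CUBIC)[:600],alpha=1.6)
im=eyes.get_image('side');np.savez(f'side{tag}.npz',pix=im['pixels'],P=cloud(im))
cv2.imwrite(f'pics/top{tag}.png',a)
b=cv2.convertScaleAbs(cv2.resize(im['pixels'][120:250,200:330],None,fx=4.5,fy=4.5,interpolation=cv2.INTER_CUBIC),alpha=1.3);cv2.imwrite(f'pics/side{tag}.png',b)
st()
E
python3 look.py 4
```

```text
t 17.23 pos [518.3  -2.3 172.5] q [-0.0176  0.9961  0.0012  0.0864] F [ 0.5 -0.1 -2.9] w 23.4 j [ 0.34   0.178 -0.488  0.077 -0.741 -1.928]
headpx [287.93303187 372.45710388]
press origin in board [-47.4  -0.5  80.4] euler zyx [ 0.03  0.09 -0.02]
t 17.38 pos [518.8  -2.6 172.2] q [-0.017   0.9961  0.0013  0.0867] F [-0.1  0.2 -3.3] w 22.9 j [ 0.339  0.178 -0.488  0.077 -0.74  -1.928]
```

View pics/w4.png

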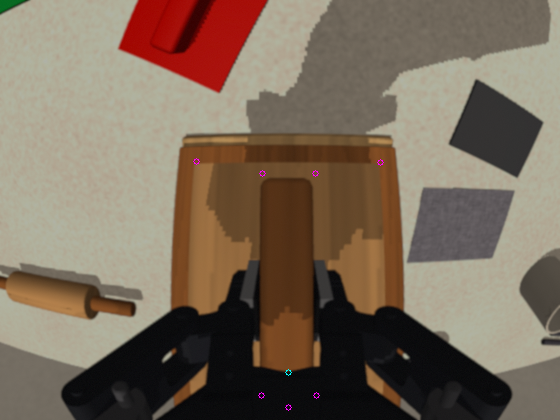

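View pics/top4.png

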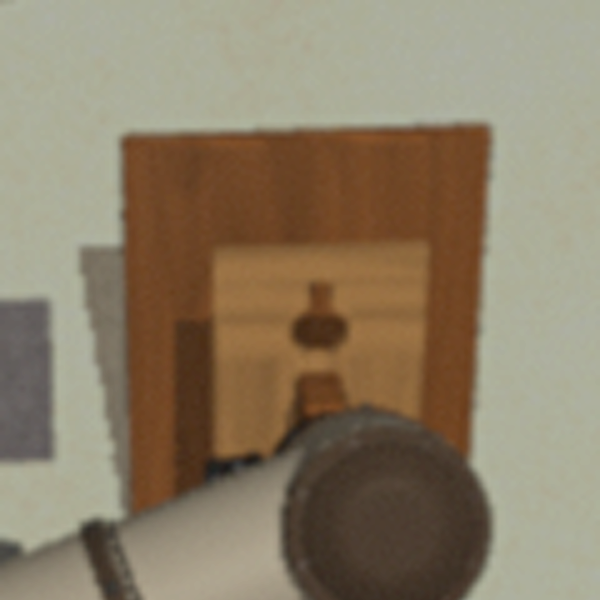

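View pics/side4.png

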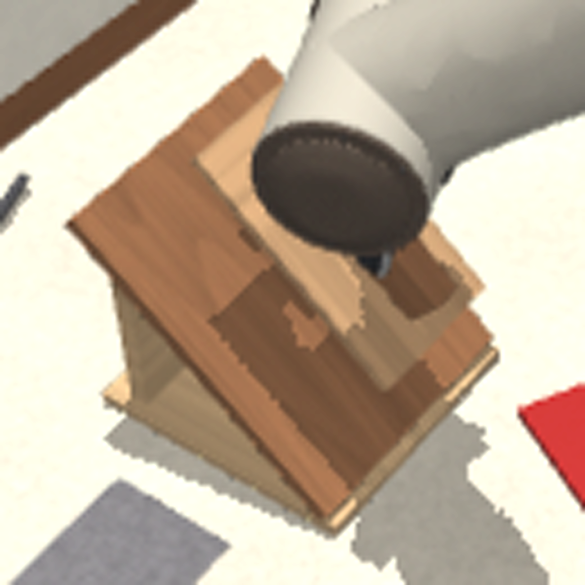

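Request:
move_arm:
  deltas: "-0.4 0 0.69 0 0 0; -0.6 0 1.04 0 0 0; -0.7 0.02 1.21 0 0 0; -0.6 0.02 1.04 0 0 0; -0.4 0.02 0.69 0 0 0; -0.2 0 0.35 0 0 0; 0 0 0 0 0 0; 0 0 0 0 0 0"

```text
clock: 18.38
position: [555.9, -0.0, 128.0]
ee_rot: [-0.018, 0.996, 0.002, 0.087]
contact_force: [-0.8, -0.7, -2.8]
gripper_width: 23.5
```

```bash
python3 look.py 5; python3 - <<'E'
from m import *
d=np.load('top5.npz');p=d['pix']
cv2.imwrite('pics/top5z.png',cv2.convertScaleAbs(cv2.resize(p[130:190,280:350],None,fx=9,fy=9,interpolation=cv2.INTER_CUBIC),alpha=2))
E
```

```text
t 18.38 pos [555.9  -0.  128. ] q [-0.0176  0.996   0.0015  0.0872] F [-0.8 -0.7 -2.8] w 23.5 j [ 0.318  0.293 -0.464  0.08  -0.648 -1.913]
headpx [286.76952495 399.00051712]
press origin in board [-47.    0.5  22.2] euler zyx [ 0.01 -0.01  0.01]
t 18.52 pos [555.9   0.  128.1] q [-0.0176  0.996   0.0016  0.0873] F [ 0.3 -0.2 -3.8] w 22.9 j [ 0.318  0.292 -0.464  0.08  -0.647 -1.913]
```

View pics/top5z.png

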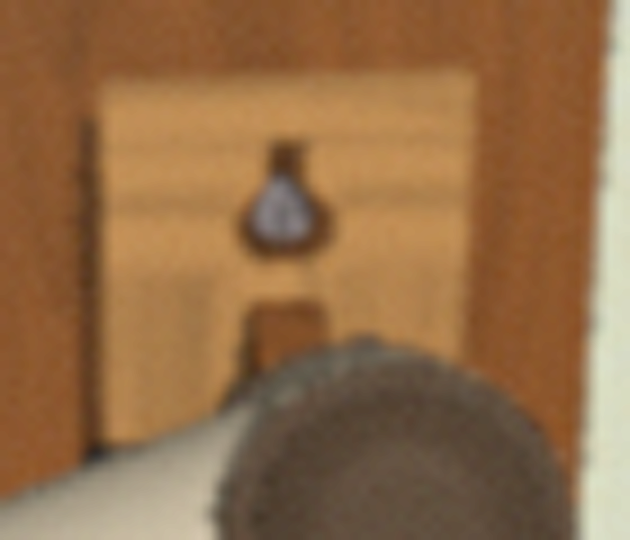

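```bash
cat > ov.py <<'E'
import sys
from m import *
from kin2 import *
def tproj(X):
    c=(np.asarray(X)-cam['o'])@cam['M'];return np.stack([cam['cx']-cam['f']*c[...,0]/c[...,2],cam['cy']+cam['f']*c[...,1]/c[...,2]],-1)
def overlay(pix,po,Rp,fn,x0=275,y0=125,w=80,h=66,f=9):
    v=cv2.convertScaleAbs(cv2.resize(pix[y0:y0+h,x0:x0+w],None,fx=f,fy=f,interpolation=cv2.INTER_CUBIC),alpha=2)
    def dr(X,col):
        u=((tproj(X)-[x0,y0]+.5)*f).astype(np.int32);cv2.polylines(v,[u],True,col,1)
    th=np.linspace(0,2*np.pi,40)
    dr(O+Rb@np.stack([9*np.cos(th),9*np.sin(th),18+0*th]) .T if 0 else O+np.stack([9*np.cos(th),9*np.sin(th),18+0*th],1)@Rb.T,(255,255,0))
    for z in (0,8): dr(po+np.stack([47+15*np.cos(th),15*np.sin(th),z+0*th],1)@Rp.T,(255,0,255) if z else (0,255,0))
    dr(po+np.array([[95,55,8],[95,-55,8],[-95,-55,8],[-95,55,8]])@Rp.T,(255,0,255))
    dr(po+np.array([[60,6,8],[77.5,6,8],[77.5,-6,8],[60,-6,8]])@Rp.T,(255,0,255))
    cv2.imwrite(fn,v)
E
python3 - <<'E'
from ov import *
g=np.load('g.npz');t=g['t'];Rr=g['Rr']
s=telemetry.read_state();Rt=R.from_quat(s['ee_rot']).as_matrix();Rp=Rt@Rr.T;po=np.array(s['position'])-Rp@t
overlay(np.load('top5.npz')['pix'],po,Rp,'pics/ov5.png')
d=np.load('top0.npz');overlay(d['pix'],po,Rp,'pics/ov0.png')
E
```

```text
(no output)
```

View pics/ov5.png

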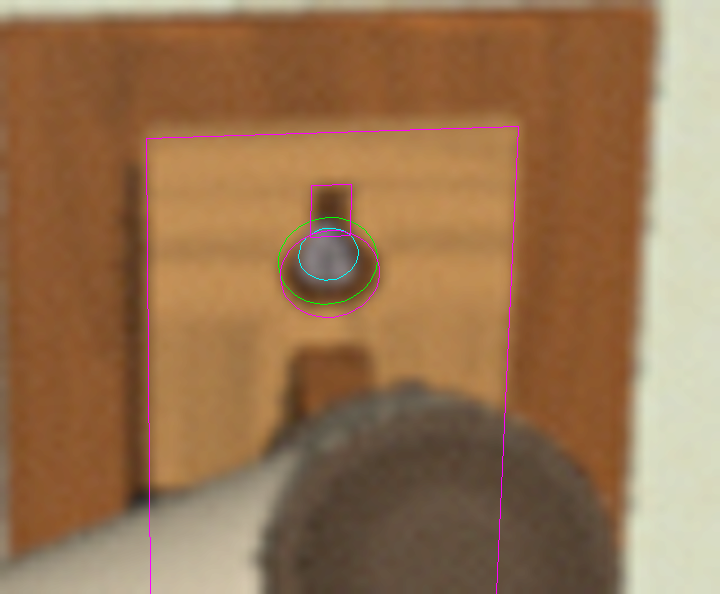

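View pics/ov0.png

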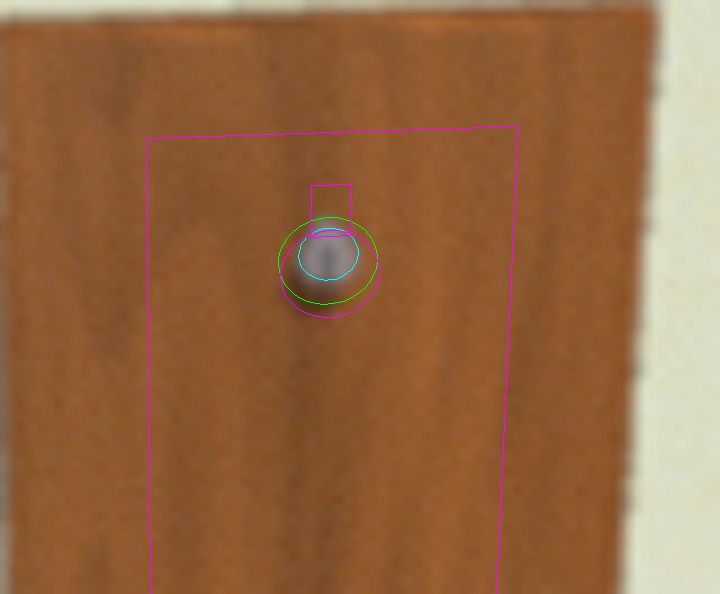

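Request:
move_arm:
  deltas: "-0.25 -0.05 0.43 0 0 0; -0.25 0 0.43 0 0 0; -0.2 0 0.35 0 0 0; -0.15 0 0.26 0 0 0; -0.1 0 0.17 0 0 0; -0.05 0 0.09 0 0 0; 0 0 0 0 0 0"

```text
clock: 19.4
position: [568.8, -0.1, 112.3]
ee_rot: [-0.018, 0.996, 0.001, 0.087]
contact_force: [-0.2, -0.1, -3.6]
gripper_width: 22.7
```

```bash
python3 look.py 6; python3 - <<'E'
from ov import *
g=np.load('g.npz');t=g['t'];Rr=g['Rr']
s=telemetry.read_state();Rt=R.from_quat(s['ee_rot']).as_matrix();Rp=Rt@Rr.T;po=np.array(s['position'])-Rp@t
overlay(np.load('top6.npz')['pix'],po,Rp,'pics/ov6.png')
E
```

```text
t 19.4 pos [ 5.688e+02 -1.000e-01  1.123e+02] q [-0.0175  0.9961  0.0015  0.0869] F [-0.2 -0.1 -3.6] w 22.7 j [ 0.309  0.333 -0.452  0.081 -0.62  -1.907]
headpx [287.88106781 412.54843522]
press origin in board [-47.3  -0.    1.9] euler zyx [ 0.01  0.02 -0.  ]
t 19.55 pos [ 5.688e+02 -1.000e-01  1.125e+02] q [-0.0175  0.9961  0.0015  0.087 ] F [-0.1 -0.4 -2.8] w 23.1 j [ 0.309  0.333 -0.452  0.081 -0.62  -1.907]
```

View pics/ov6.png

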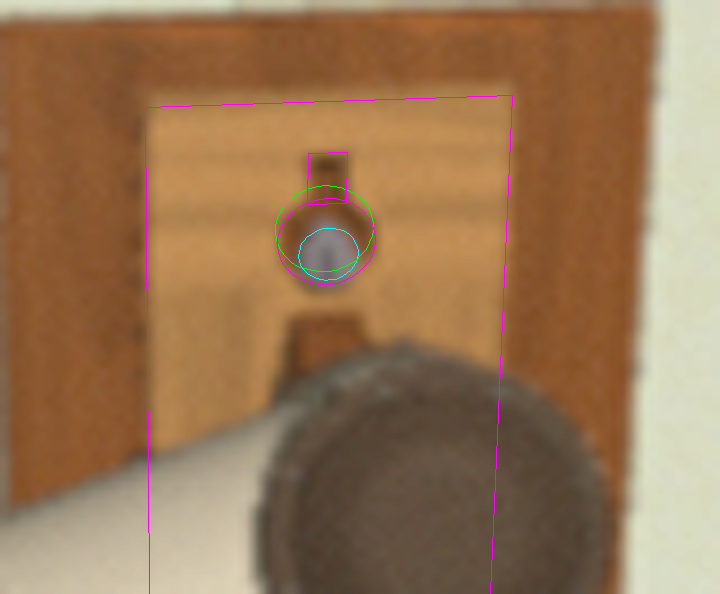

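Request:
move_arm:
  deltas: "-0.05 0 0.09 0 0 0; -0.05 0 0.09 0 0 0; 0 0 0 0 0 0"

```text
clock: 19.92
position: [570.0, -0.0, 110.6]
ee_rot: [-0.018, 0.996, 0.001, 0.087]
contact_force: [-0.0, -0.3, -3.7]
gripper_width: 23.1
```

Request:
move_arm:
  deltas: "0.17 0 0.1 0 0 0; 0.26 0 0.15 0 0 0; 0.26 0 0.15 0 0 0; 0.26 0 0.15 0 0 0; 0.26 0 0.15 0 0 0; 0.26 0 0.15 0 0 0; 0 0 0 0 0 0"

```text
clock: 20.8
position: [556.7, -0.6, 99.6]
ee_rot: [-0.018, 0.996, 0.001, 0.087]
contact_force: [-0.8, -1.1, -2.6]
gripper_width: 23.0
```

```bash
python3 look.py 7; python3 - <<'E'
from ov import *
g=np.load('g.npz');t=g['t'];Rr=g['Rr']
s=telemetry.read_state();Rt=R.from_quat(s['ee_rot']).as_matrix();Rp=Rt@Rr.T;po=np.array(s['position'])-Rp@t
overlay(np.load('top7.npz')['pix'],po,Rp,'pics/ov7.png')
E
```

```text
t 20.8 pos [556.7  -0.6  99.6] q [-0.0175  0.9961  0.0014  0.0867] F [-0.8 -1.1 -2.6] w 23.0 j [ 0.316  0.333 -0.497  0.088 -0.576 -1.922]
headpx [287.91045175 440.8697531 ]
press origin in board [-64.7  -0.1  -0.1] euler zyx [ 0.01  0.06 -0.01]
t 20.95 pos [ 5.572e+02 -5.000e-01  1.000e+02] q [-0.0176  0.996   0.0015  0.0871] F [ 0.9 -0.1 -2.7] w 23.1 j [ 0.316  0.333 -0.496  0.089 -0.576 -1.922]
```

View pics/ov7.png

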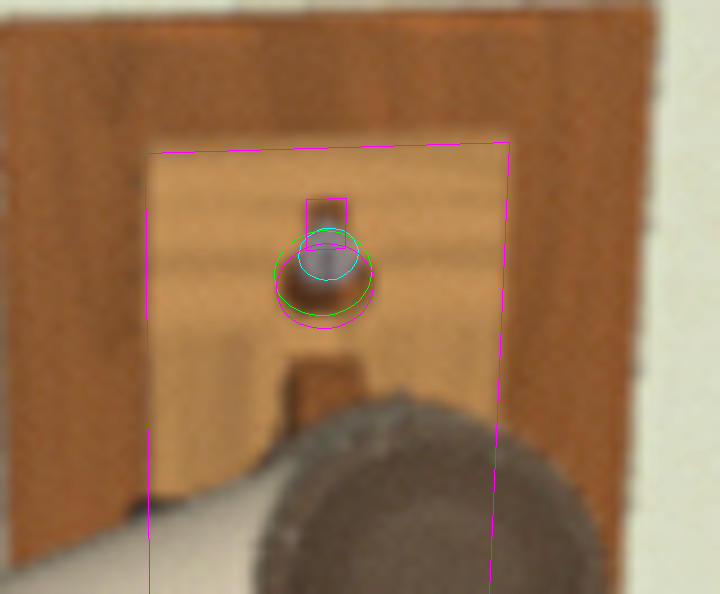

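Request:
move_arm:
  deltas: "0.17 0 0.1 0 0 0; 0.17 0 0.1 0 0 0; 0.17 0 0.1 0 0 0; 0.17 0 0.1 0 0 0; 0 0 0 0 0 0"

```text
clock: 21.58
position: [550.8, -0.8, 94.6]
ee_rot: [-0.018, 0.996, 0.001, 0.087]
contact_force: [0.3, 0.9, -3.2]
gripper_width: 23.1
```

Request:
move_arm:
  deltas: "0.09 0 0.05 0 0 0; 0.09 0 0.05 0 0 0; 0 0 0 0 0 0"

```text
clock: 21.95
position: [549.4, -0.8, 93.4]
ee_rot: [-0.018, 0.996, 0.001, 0.087]
contact_force: [-0.7, -0.3, -4.1]
gripper_width: 23.3
```

```bash
python3 look.py 8; python3 - <<'E'
from ov import *
g=np.load('g.npz');t=g['t'];Rr=g['Rr']
s=telemetry.read_state();Rt=R.from_quat(s['ee_rot']).as_matrix();Rp=Rt@Rr.T;po=np.array(s['position'])-Rp@t
overlay(np.load('top8.npz')['pix'],po,Rp,'pics/ov8.png')
E
```

```text
t 21.95 pos [549.4  -0.8  93.4] q [-0.0175  0.9961  0.0015  0.0869] F [-0.7 -0.3 -4.1] w 23.3 j [ 0.32   0.331 -0.523  0.093 -0.551 -1.931]
headpx [287.82213632 454.74234644]
press origin in board [-74.4  -0.   -0.1] euler zyx [ 0.01  0.03 -0.  ]
t 22.1 pos [549.5  -0.8  93.5] q [-0.0175  0.9961  0.0015  0.087 ] F [-0.1 -1.  -2.6] w 23.2 j [ 0.32   0.331 -0.523  0.093 -0.551 -1.931]
```

View pics/ov8.png

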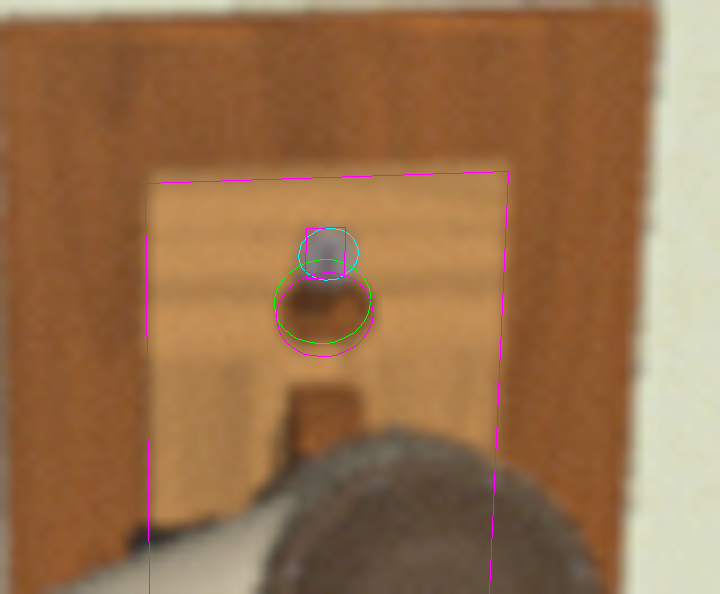

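View pics/side8.png

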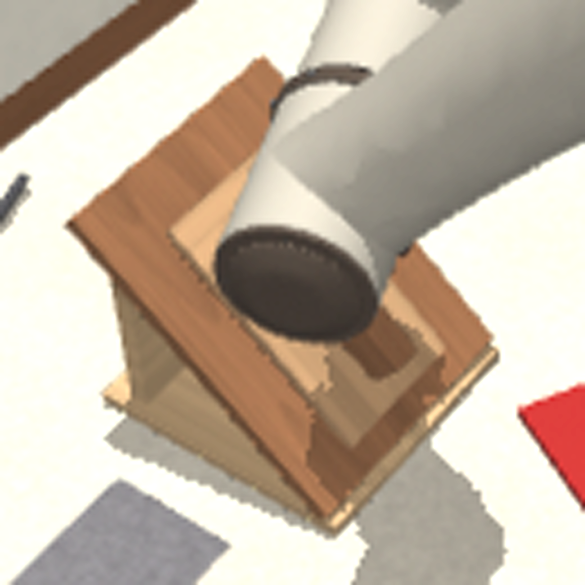

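```bash
cat > dep.py <<'E'
import sys
from ov import *
P=np.load(f'top{sys.argv[1]}.npz')['P']
P0=np.load('top0.npz')['P']
def reg(u0,u1,v0,v1):
    v,u=np.mgrid[v0:v1,u0:u1]
    a=(P[v,u]-O)@nb;b=(P0[v,u]-O)@nb
    return np.round([np.nanmedian(a),np.nanmedian(b),np.mean((P[v,u]-O)@ex),a.std()/np.sqrt(a.size)],2)
x0,y0=275,125
def z(a,b,c,d): return reg(x0+a//9,x0+b//9,y0+c//9,y0+d//9)
print('nose L',z(165,290,190,290));print('nose R',z(360,480,190,290));print('mid L',z(165,275,330,420));print('low L',z(165,230,440,500));print('board up',z(165,480,60,140));print('board L',z(20,120,200,450))
E
for i in 5 6 7 8; do echo $i; python3 dep.py $i; done
python3 - <<'E'
from ov import *
# head depth in top8
P=np.load('top8.npz')['P']
for v in range(147,158): print(v,np.round((P[v,306:318]-O)@nb,0))
E
```

```text
5
nose L [ 3.109e+01 -2.000e-02  1.365e+01  4.000e-01]
nose R [30.68  0.12 19.87 11.67]
mid L [ 31.07   0.27 -31.37   0.22]
low L [ 32.11   0.81 -23.55  26.67]
board up [ 1.27  0.09 49.96  3.88]
board L [  0.52   0.17 -27.7    5.56]
6
nose L [11.15 -0.02 11.26 10.99]
nose R [10.76  0.12 -0.09  0.29]
mid L [ 11.14   0.27 -42.89   0.98]
low L [288.62   0.81  76.27  13.14]
board up [ 6.13  0.09 49.78  3.85]
board L [  0.48   0.17 -27.46   5.56]
7
nose L [ 8.76 -0.02  1.43  0.21]
nose R [ 8.42  0.12 -0.99  0.27]
mid L [  9.07   0.27 -44.52   0.22]
low L [  8.31   0.81 -72.69   7.47]
board up [ 0.18  0.09 47.04  3.85]
board L [  0.05   0.17 -30.02   3.94]
8
nose L [ 9.03 -0.02  5.72  7.81]
nose R [ 8.57  0.12 -0.81  0.23]
mid L [  9.37   0.27 -38.51  10.01]
low L [  8.27   0.81 -79.47   0.37]
board up [ 0.19  0.09 44.98  0.14]
board L [  0.46   0.17 -27.58   5.56]
147 [ 7. 14.  6.  6. 10. 12.  9.  9.  8.  9. 11.  9.]
148 [ 8.  8.  7. 10.  9.  9.  6.  8. 11. 12. 13. 10.]
149 [ 4.  8. 12. 10.  9. 11.  8.  9. 11. 11.  8.  8.]
150 [11. 10.  7. -0.  3. 17. 16.  1.  8. 14.  5.  5.]
151 [12. 10. 13. 18. 17. 18. 18. 18.  8. 11. 11.  4.]
152 [ 6. 10.  9. 17. 20. 17. 19. 20. 18. 14. 10.  6.]
153 [14.  7. 22. 22. 18. 14. 18. 17. 20.  7.  7. 11.]
154 [12.  9.  7. 16. 17. 20. 17. 20. 15.  7.  6.  8.]
155 [11. 10.  6. 20. 15. 17. 19. 17.  6. 16.  5.  7.]
156 [ 6.  5.  1. -4.  3. 17. -1.  1.  3.  8.  8. 13.]
157 [10.  2.  1. -0. -2. -2. -0. -3. -1.  2. 11. 13.]
```

Request:
move_arm:
  deltas: "0.09 0 0.05 0 0 0; 0.09 0 0.05 0 0 0; 0 0 0 0 0 0"

```text
clock: 22.48
position: [548.3, -0.8, 92.4]
ee_rot: [-0.018, 0.996, 0.002, 0.087]
contact_force: [1.7, -0.5, -3.1]
gripper_width: 23.0
```

Request:
move_arm:
  deltas: "0.09 0 0.05 0 0 0; 0.09 0 0.05 0 0 0; 0 0 0 0 0 0"

```text
clock: 22.85
position: [548.3, -0.5, 92.0]
ee_rot: [-0.018, 0.996, 0.002, 0.089]
contact_force: [4.7, -2.1, -1.0]
gripper_width: 23.4
```

Request:
move_arm:
  deltas: "0.09 0 0.05 0 0 0; -0.03 0 0.06 0 0 0; 0 0 0 0 0 0"

```text
clock: 23.22
position: [548.3, -0.5, 91.9]
ee_rot: [-0.018, 0.996, 0.002, 0.09]
contact_force: [3.0, -2.6, 4.8]
gripper_width: 23.0
```

```bash
python3 look.py 9; python3 dep.py 9;python3 - <<'E'
from ov import *
P=np.load('top9.npz')['P']
for v in range(147,160): print(v,np.round((P[v,306:318]-O)@nb,0))
E
```

```text
t 23.23 pos [ 5.483e+02 -5.000e-01  9.190e+01] q [-0.0178  0.9958  0.0019  0.0899] F [ 3.  -2.6  4.8] w 23.0 j [ 0.322  0.329 -0.534  0.098 -0.537 -1.937]
headpx [287.22997756 456.91894599]
press origin in board [-75.9   0.3  -0.4] euler zyx [ 0.01 -0.32  0.05]
t 23.38 pos [ 5.483e+02 -5.000e-01  9.190e+01] q [-0.0178  0.9958  0.0019  0.0899] F [ 2.1 -1.6  4.5] w 22.9 j [ 0.322  0.329 -0.534  0.098 -0.537 -1.937]
nose L [ 8.61 -0.02  1.37  0.21]
nose R [ 8.8   0.12 -0.76  0.2 ]
mid L [  8.97   0.27 -44.65   0.23]
low L [  8.42   0.81 -63.63  24.38]
board up [ 0.19  0.09 49.12  5.44]
board L [  0.59   0.17 -27.34   5.56]
147 [   7.   13. 1216.   15.    8.   13.    7.    6.    5.   10.    7.    7.]
148 [ 7.  7.  7. 11. 11. 11. 10.  5.  7. 10.  9. 11.]
149 [10.  5. 13.  7.  9.  7.  4.  9.  9.  6. 10.  9.]
150 [12.  8.  8. 10. 13. 11. 19. 13.  8. 11. 11. 11.]
151 [ 9.  9. 15. 13. 19. 19. 19. 19.  8.  7. 10.  8.]
152 [ 7. 11.  7. 22. 18. 16. 18. 16. 18. 12.  5.  8.]
153 [   6.   10.   19.   18.   18.   21.   22. 1216.   16.    9.    6.    9.]
154 [ 9.  9.  8. 19. 13. 13. 18. 18. 18.  8. 11. 12.]
155 [11.  9.  7. 18. 16. 19. 21. 19.  6. 11. 10. 10.]
156 [14. 12. -0.  3. -1. 20. -2.  4.  1. 11.  9.  9.]
157 [10. -1.  2.  1. -4. -3. -4.  0.  3. -0.  8. 11.]
158 [-1. -4.  0.  4.  1. -0.  0. -2.  1. -7.  4.  7.]
159 [ 2. -2.  2.  2. -1. -2.  3. -1.  0.  1.  5. 12.]
```

View pics/top9.png

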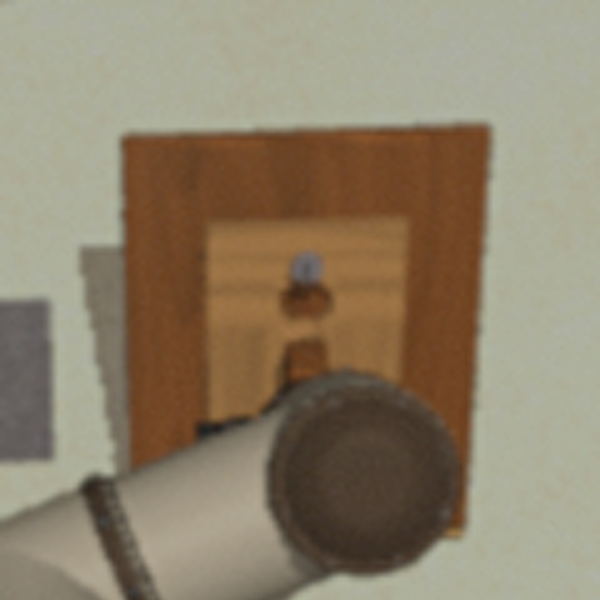

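Request:
move_arm:
  deltas: "0 0 0 0 0 0; 0 0 0 0 0 0; 0 0 0 0 0 0; 0 0 0 0 0 0; 0 0 0 0 0 0; 0 0 -1 0 0 0; 0 0 -2 0 0 0; 0 0 -3 0 0 0; 0 0 -4 0 0 0; 0 0 -4 0 0 0; 0 0 0 0 0 0"
  grip: 7

```text
clock: 24.75
position: [523.2, -1.3, 232.2]
ee_rot: [-0.018, 0.996, 0.003, 0.091]
contact_force: [-0.9, 0.4, -0.3]
gripper_width: 69.8
```

```bash
python3 look.py 10; python3 dep.py 10
```

```text
t 24.75 pos [523.2  -1.3 232.2] q [-0.0178  0.9957  0.0026  0.0913] F [-0.9  0.4 -0.3] w 69.8 j [ 0.339  0.12  -0.39   0.068 -0.886 -1.912]
headpx [286.48676039 312.19816067]
press origin in board [ -5.    0.4 123.3] euler zyx [-0.04 -0.48  0.11]
t 24.9 pos [520.9  -1.9 227.1] q [-0.0174  0.9961  0.0015  0.0864] F [ 0.9  0.  -0.2] w 70.2 j [ 0.339  0.125 -0.395  0.066 -0.886 -1.912]
nose L [ 9.78 -0.02  2.05  0.22]
nose R [ 9.77  0.12  9.24 11.84]
mid L [  9.36   0.27 -44.51   0.22]
low L [  9.79   0.81 -63.08  24.36]
board up [4.000e-02 9.000e-02 4.702e+01 3.850e+00]
board L [  0.23   0.17 -27.77   5.56]
```

View pics/top10.png

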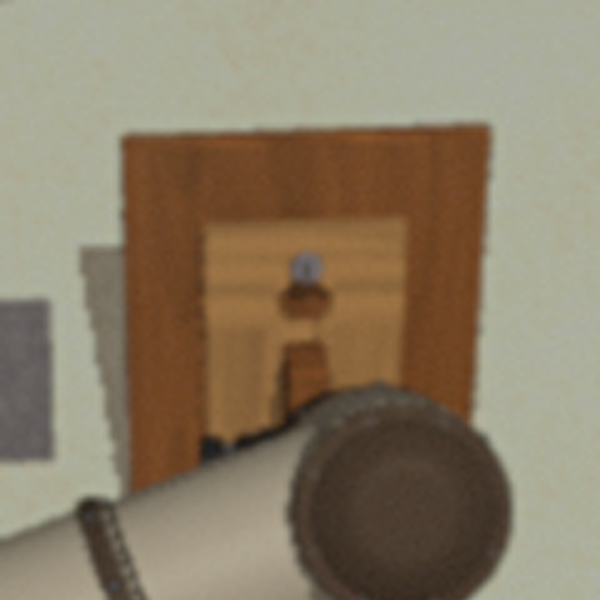

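View pics/w10.png

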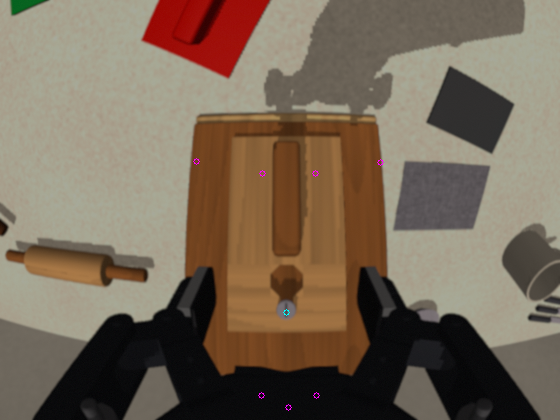

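```bash
python3 - <<'E'
from srch import *
a=np.radians(-15.3)
R1=tool_R([-np.cos(a),-np.sin(a),0],[0,0,-1])
plan([466.7,225.2,90],R1,11)
print(reach([466.7,225.2,5],R1)[1])
a=0.01
R2=tool_R([-np.cos(a),-np.sin(a),0],[0,0,-1])
print(reach([587.7,210.1,5],R2)[1])
E
```

```text
0.63 2.08 1.16 0.002 0.016 0.027; 0.67 2.06 1.16 0.002 0.016 0.027; 0.7 2.05 1.16 0.002 0.016 0.027; 0.74 2.04 1.18 0.002 0.016 0.027; 0.77 2.01 1.18 0.002 0.016 0.027; 0.82 1.99 1.2 0.002 0.016 0.027; 0.84 1.98 1.2 0.002 0.016 0.027; 0.88 1.95 1.21 0.002 0.016 0.027; 0.91 1.93 1.22 0.002 0.016 0.027; 0.94 1.91 1.23 0.002 0.016 0.027; 0.98 1.89 1.25 0.005 0.011 0.031
end [466.7 225.2  90. ]
[array([ 7.63426888e-01,  4.90689428e-01, -5.12263845e-01, -3.80328873e-14,
       -5.67843055e-01, -2.60125859e+00])]
[array([ 6.02550519e-01,  6.16412017e-01, -2.38943699e-01, -3.86780423e-18,
       -7.15440611e-01, -2.16334685e+00])]
```

Request:
move_arm:
  deltas: "0.63 2.08 1.16 0.002 0.016 0.027; 0.67 2.06 1.16 0.002 0.016 0.027; 0.7 2.05 1.16 0.002 0.016 0.027; 0.74 2.04 1.18 0.002 0.016 0.027; 0.77 2.01 1.18 0.002 0.016 0.027; 0.82 1.99 1.2 0.002 0.016 0.027; 0.84 1.98 1.2 0.002 0.016 0.027; 0.88 1.95 1.21 0.002 0.016 0.027; 0.91 1.93 1.22 0.002 0.016 0.027; 0.94 1.91 1.23 0.002 0.016 0.027; 0.98 1.89 1.25 0.005 0.011 0.031; 0 0 0 0 0 0"
  grip: 0

```text
clock: 26.4
position: [466.4, 225.3, 88.1]
ee_rot: [0.132, 0.991, -0.002, -0.001]
contact_force: [-0.0, -0.6, -0.5]
gripper_width: -0.2
```

```bash
cat > card.py <<'E'
import sys
from srch import *
s=st();im,C=wcam();v=im['pixels'].copy()
def box(c,yaw,w,h,z,col):
    Rp=R.from_euler('z',yaw,degrees=True).as_matrix()
    pts=[wproj(np.array(c)+Rp@np.array([a*w/2,b*h/2,z]),C,im) for a,b in((1,1),(1,-1),(-1,-1),(-1,1))]
    cv2.polylines(v,[np.array(pts).round().astype(np.int32)],True,col,1)
cx,cy,yaw=map(float,sys.argv[2:5])
box([cx,cy,0],yaw,75,110,5,(255,0,255));box([587.7,210.1,0],.7,100,130,0,(0,255,255))
cv2.imwrite(f'pics/w{sys.argv[1]}.png',v)
np.savez(f'w{sys.argv[1]}.npz',pix=im['pixels'],C=C)
E
python3 card.py 11 466.7 225.2 -15.3
```

```text
t 26.4 pos [466.4 225.3  88.1] q [ 1.319e-01  9.913e-01 -1.800e-03 -9.000e-04] F [-0.  -0.6 -0.5] w -0.2 j [ 7.64e-01  3.62e-01 -4.39e-01  1.00e-03 -7.73e-01 -2.60e+00]
```

View pics/w11.png

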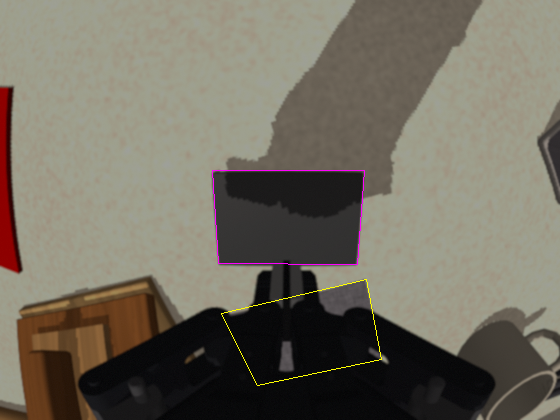

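Request:
move_arm:
  deltas: "0 0 1 0 0 0; 0 0 2 0 0 0; 0 0 2 0 0 0; 0 0 1.5 0 0 0; 0 0 0.8 0 0 0; 0 0 0.4 0 0 0; 0 0 0.1 0 0 0; 0 0 0 0 0 0"

```text
clock: 27.45
position: [467.8, 225.5, 12.8]
ee_rot: [0.133, 0.991, 0.0, 0.001]
contact_force: [0.0, -0.2, 0.2]
gripper_width: -0.3
```

Request:
move_arm:
  deltas: "0 0 0.2 0 0 0; 0 0 0.1 0 0 0; 0 0 0 0 0 0"

```text
clock: 27.82
position: [467.5, 225.3, 9.3]
ee_rot: [0.133, 0.991, 0.0, 0.001]
contact_force: [0.6, 0.6, -0.0]
gripper_width: -0.1
```

Request:
move_arm:
  deltas: "0 0 0.2 0 0 0; 0 0 0.2 0 0 0; 0 0 0.1 0 0 0; 0 0 0 0 0 0"

```text
clock: 28.32
position: [467.6, 225.3, 5.1]
ee_rot: [0.133, 0.991, 0.0, 0.001]
contact_force: [-2.0, -0.7, 7.5]
gripper_width: 0.2
```

Request:
move_arm:
  deltas: "0 0 0.1 0 0 0; 0 0 0 0 0 0"

```text
clock: 28.58
position: [467.6, 225.3, 5.0]
ee_rot: [0.132, 0.991, -0.0, 0.001]
contact_force: [-4.4, -0.5, 13.9]
gripper_width: -0.1
```

```bash
python3 - <<'E'
from srch import *
s=st();p=np.array(s['position']);Rt=R.from_quat(s['ee_rot']).as_matrix()
a=np.radians(0.9)
R1=tool_R([-np.cos(a),-np.sin(a),0],[0,0,-1])
d=np.array([587.7-466.7,210.1-225.2,0])
plan(p+d,R1,12)
E
```

```text
t 28.57 pos [467.6 225.3   5. ] q [ 1.323e-01  9.912e-01 -0.000e+00  9.000e-04] F [-4.4 -0.5 13.9] w -0.1 j [ 0.763  0.492 -0.513  0.003 -0.565 -2.601]
-1.01 0.14 0 0 0 -0.023; -1.01 0.12 0 0 0 -0.023; -1.01 0.1 0.01 0 0 -0.023; -1.01 0.07 0 0 0 -0.023; -1.02 0.05 0 0 0 -0.023; -1.01 0.03 0 0 0 -0.023; -1.02 0 0 0 0 -0.023; -1.01 -0.02 0 0 0 -0.023; -1.02 -0.04 0.01 0 0 -0.023; -1.01 -0.07 0 0 0 -0.023; -1.01 -0.09 0 0 0 -0.023; -1.01 -0.11 0 0 0.002 -0.028
end [588.5 210.2   5.1]
```

Request:
move_arm:
  deltas: "-0.5 0.07 0 0 0 -0.01; -0.8 0.1 0 0 0 -0.018; -1 0.12 0 0 0 -0.023; -1 0.08 0 0 0 -0.023; -0.7 0.03 0 0 0 -0.016; 0 0 0 0 0 0"

```text
clock: 29.32
position: [506.3, 219.5, 5.1]
ee_rot: [0.088, 0.996, -0.001, -0.0]
contact_force: [-6.7, -0.5, 15.6]
gripper_width: -0.1
```

```bash
python3 - <<'E'
from m import *
s=st()
im=eyes.get_image('top');p=im['pixels'];lum=p.astype(int).sum(-1)
m=(lum<165).astype(np.uint8);M=np.zeros_like(m);M[150:240,205:268]=m[150:240,205:268]
n,l,s_,_=cv2.connectedComponentsWithStats(M);print(s_[1:])
cv2.imwrite('pics/top12.png',cv2.convertScaleAbs(cv2.resize(p[130:250,180:320],None,fx=5,fy=5),alpha=1.6))
E
```

```text
t 29.32 pos [506.3 219.5   5.1] q [ 8.790e-02  9.961e-01 -9.000e-04 -4.000e-04] F [-6.7 -0.5 15.6] w -0.1 j [ 7.030e-01  5.310e-01 -4.270e-01  1.000e-03 -6.140e-01 -2.451e+00]
[[ 205  172   50   59 1535]]
```

View pics/top12.png

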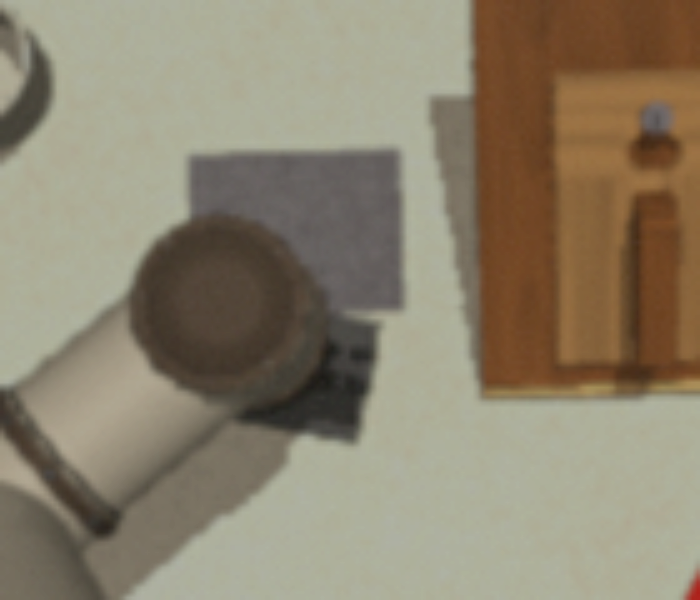

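```bash
python3 - <<'E'
from srch import *
s=st();p=np.array(s['position'])
a=np.radians(0.9)
R1=tool_R([-np.cos(a),-np.sin(a),0],[0,0,-1])
plan([588.5,210.2,p[2]],R1,10)
E
```

```text
t 29.38 pos [506.3 219.5   5.1] q [ 8.790e-02  9.961e-01 -8.000e-04 -3.000e-04] F [-7.2 -0.3 14.7] w -0.0 j [ 7.030e-01  5.310e-01 -4.280e-01  1.000e-03 -6.140e-01 -2.451e+00]
-0.83 0.05 0 0 0 -0.019; -0.82 0.04 0 0 0 -0.019; -0.83 0.02 0 0 0 -0.019; -0.83 0.01 0 0 0 -0.019; -0.82 -0.01 0 0 0 -0.019; -0.83 -0.03 0 0 0 -0.019; -0.83 -0.04 0 0 0 -0.019; -0.82 -0.06 0 0 0 -0.019; -0.83 -0.07 0 0 0 -0.019; -0.82 -0.09 0 -0.002 -0.001 -0.021
end [588.5 210.2   5. ]
```

Request:
move_arm:
  deltas: "-0.83 0.05 0 0 0 -0.019; -0.82 0.04 0 0 0 -0.019; -0.83 0.02 0 0 0 -0.019; -0.83 0.01 0 0 0 -0.019; -0.82 -0.01 0 0 0 -0.019; -0.83 -0.03 0 0 0 -0.019; 0 0 0 0 0 0"

```text
clock: 30.25
position: [555.9, 214.0, 5.1]
ee_rot: [0.031, 1.0, -0.001, -0.0]
contact_force: [-5.7, -1.8, 12.8]
gripper_width: -0.2
```

Request:
move_arm:
  deltas: "-0.83 -0.04 0 0 0 -0.019; -0.82 -0.06 0 0 0 -0.019; -0.83 -0.07 0 0 0 -0.019; -0.82 -0.09 0 0 0 -0.021; 0 0 0 0 0 0; 0 0 0 0 0 0"

```text
clock: 31.0
position: [589.0, 210.4, 5.1]
ee_rot: [-0.008, 1.0, -0.001, 0.0]
contact_force: [-4.1, -0.6, 10.6]
gripper_width: 0.1
```

```bash
python3 card.py 13 587.7 210.1 0.7; python3 - <<'E'
from h import *
im=eyes.get_image('top');p=im['pixels']
cv2.imwrite('pics/top13.png',cv2.convertScaleAbs(cv2.resize(p[130:250,180:320],None,fx=5,fy=5),alpha=1.6));st()
E
```

```text
t 31.0 pos [589.  210.4   5.1] q [-8.1e-03  1.0e+00 -5.0e-04  1.0e-04] F [-4.1 -0.6 10.6] w 0.1 j [ 6.020e-01  6.190e-01 -2.360e-01  2.000e-03 -7.170e-01 -2.158e+00]
t 31.1 pos [589.1 210.4   5.1] q [-8.1e-03  1.0e+00 -5.0e-04  2.0e-04] F [-4.5 -0.1 10.8] w -0.2 j [ 6.020e-01  6.190e-01 -2.360e-01  2.000e-03 -7.170e-01 -2.158e+00]
```

View pics/w13.png

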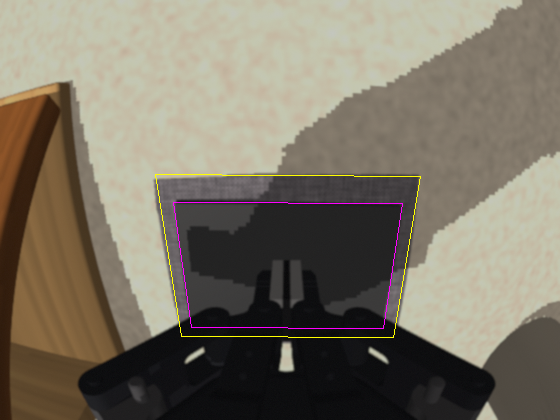

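View pics/top13.png

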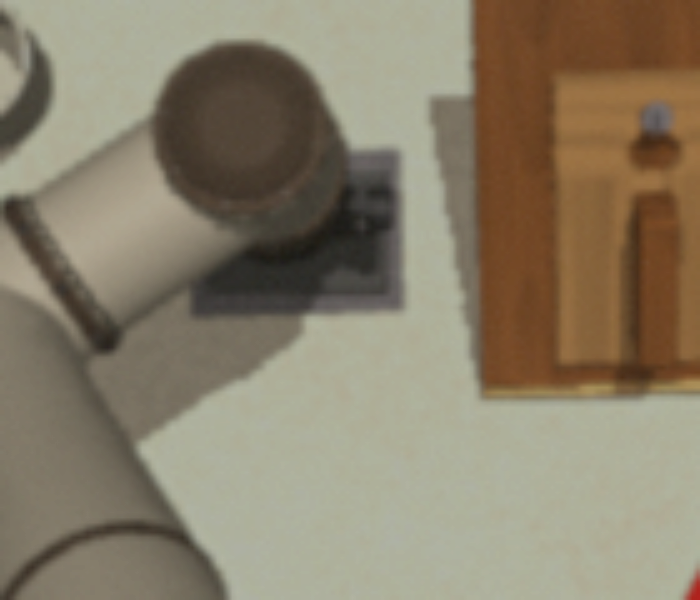

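Request:
move_arm:
  deltas: "0 0 -0.3 0 0 0; 0 0 -1 0 0 0; 0 0 -3 0 0 0; 0 0 -4 0 0 0; 0 0 -4 0 0 0; 0 0 -4 0 0 0; 3 0 -3 0 0 0; 4 0 -2 0 0 0; 4 0 0 0 0 0; 4 0 0 0 0 0; 4 0 0 0 0 0; 0 0 0 0 0 0"

```text
clock: 32.6
position: [397.4, 207.2, 217.0]
ee_rot: [-0.009, 1.0, 0.0, 0.001]
contact_force: [0.7, 0.1, 0.1]
gripper_width: -0.2
```

```bash
python3 card.py 14 587.7 210.1 0.7; python3 - <<'E'
from ov import *
st()
im=eyes.get_image('top');p=im['pixels'];np.savez('top14.npz',pix=p,P=cloud(im))
lum=p.astype(int).sum(-1)
m=(lum<165).astype(np.uint8);M=np.zeros_like(m);M[150:205,210:268]=m[150:205,210:268]
n,l,s,_=cv2.connectedComponentsWithStats(M);i=1+np.argmax(s[1:,4]);vu=np.argwhere(l==i)
Q=onplane(vu[:,1],vu[:,0],np.array([0,0,1.]),5)[:,:2].astype(np.float32);print('card',cv2.minAreaRect(Q))
sat=cv2.cvtColor(p,cv2.COLOR_BGR2HSV)[...,1]
# press hung outline: points 5..12 mm off board
P=cloud(im);X=(P-O)@Rb
px=((p[...,2]>95)&(sat>90)).astype(np.uint8);M=np.zeros_like(px);M[135:215,285:345]=px[135:215,285:345]
vu=np.argwhere(M>0);n8=nb;Q=(onplane(vu[:,1],vu[:,0],nb,nb@O+8)-O)@Rb
print('press',cv2.minAreaRect(Q[:,:2].astype(np.float32)),len(vu))
po=O-73*ex
overlay(p,po,Rb,'pics/ov14.png',x0=270,y0=120,w=85,h=95,f=6)
cv2.imwrite('pics/top14.png',p)
for k in ('press','card','mug','grater','rolling_pin'): print(k,[(np.round(d['point'],0),round(d['p'],2)) for d in eyes.boxes_of(im,k)][:4])
E
python3 dep.py 14
```

```text
t 32.6 pos [397.4 207.2 217. ] q [-8.9e-03  1.0e+00  5.0e-04  9.0e-04] F [0.7 0.1 0.1] w -0.2 j [ 8.460e-01  9.100e-02 -4.260e-01  1.000e-03 -1.052e+00 -2.399e+00]
t 32.65 pos [398.8 207.8 217.1] q [-8.7e-03  1.0e+00  6.0e-04  1.4e-03] F [0.5 0.3 0.7] w -0.3 j [ 8.450e-01  9.300e-02 -4.240e-01  1.000e-03 -1.051e+00 -2.399e+00]
card ((585.47265625, 209.7964324951172), (76.30962371826172, 115.42279815673828), 0.16320843994617462)
press ((-91.11250305175781, -0.826568603515625), (130.58543395996094, 201.9680938720703), 89.93614196777344) 74
press [(array([581.,   2., 117.]), 0.88), (array([349., -76.,   8.]), 0.65), (array([ 227., -312.,    8.]), 0.62)]
card [(array([590., 206.,   3.]), 0.88)]
mug [(array([679., 408.,  29.]), 0.93)]
grater [(array([468., 492., 181.]), 0.87)]
rolling_pin [(array([ 707., -337.,   40.]), 0.65)]
nose L [ 9.72 -0.02 10.67 11.  ]
nose R [10.08  0.12 -0.26  0.19]
mid L [  9.32   0.27 -44.51   0.23]
low L [  8.95   0.81 -78.98   0.35]
board up [ 0.32  0.09 49.09  5.44]
board L [  0.31   0.17 -30.04   3.94]
```

View pics/ov14.png

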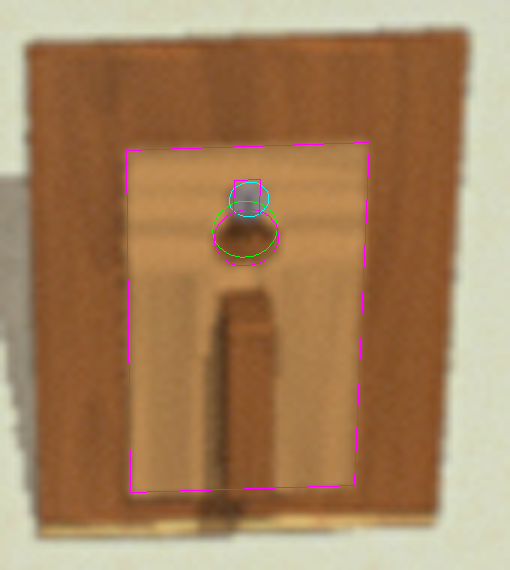

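View pics/w14.png

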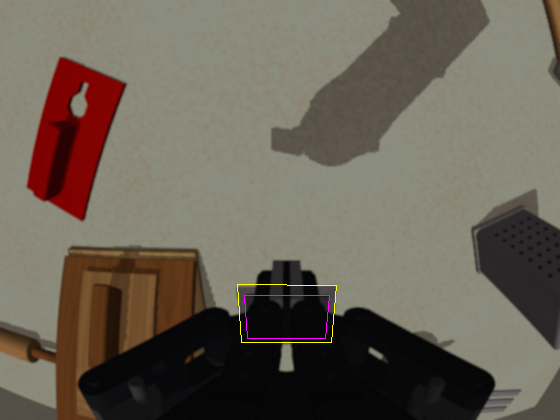

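View pics/top14.png

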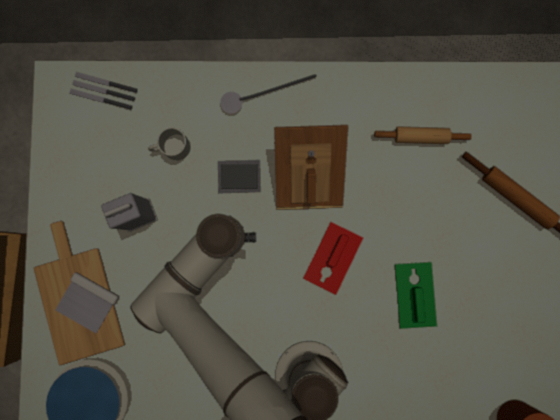

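```bash
python3 - <<'E'
from ov import *
A=[]
for i in range(6):
    im=eyes.get_image('top');A.append(cloud(im))
P=np.median(A,0);X=(P-O)@Rb;X0=(np.load('top0.npz')['P']-O)@Rb
pix=im['pixels']
# press regions in px: from overlay scale 6 offset (270,120)
def r(a,b,c,d): return slice(120+c//6,120+d//6),slice(270+a//6,270+b//6)
pts=[]
for nm,q in dict(noseL=(145,220,160,190),noseR=(285,355,160,190),midL=(140,205,270,300),midR=(290,350,270,300),lowL=(140,195,440,480),lowR=(290,345,440,480)).items():
    x=X[r(*q)].reshape(-1,3);pts.append(x);print(nm,np.round(np.median(x,0),2),'board before',np.round(np.median(X0[r(*q)].reshape(-1,3)[:,2]),2))
x=np.vstack(pts);x=x[abs(x[:,2]-9)<6];c,_,_,_=np.linalg.lstsq(np.c_[x[:,:2],np.ones(len(x))],x[:,2],rcond=None);print(c,np.degrees(c[:2]))
for nm,q in dict(up=(60,440,60,120),L=(50,110,180,480),R=(385,430,180,480)).items(): print(nm,np.round(np.median(X[r(*q)].reshape(-1,3),0),2))
cv2.imwrite('pics/s15.png',cv2.convertScaleAbs(cv2.resize(eyes.get_image('side')['pixels'][120:250,180:330],None,fx=4.5,fy=4.5,interpolation=cv2.INTER_CUBIC),alpha=1.2))
st()
E
```

```text
noseL [11.37 31.    9.8 ] board before -0.15
noseR [  9.07 -31.91  10.18] board before 0.03
midL [-48.97  35.06   8.97] board before 0.55
midR [-51.85 -33.77   9.45] board before 0.33
lowL [-148.27   37.84    8.53] board before 1.06
lowR [-151.08  -35.22    8.14] board before 0.51
[ 1.02552553e-02 -3.02145717e-03  9.86663979e+00] [ 0.58758284 -0.17311674]
up [46.64 -0.64  0.19]
L [-77.78  78.71   0.33]
R [-84.12 -77.1    0.28]
t 33.3 pos [399.5 207.7 216.1] q [-7.8e-03  1.0e+00 -1.0e-04  6.0e-04] F [ 0.3  0.  -0.5] w -0.1 j [ 8.430e-01  9.600e-02 -4.230e-01  1.000e-03 -1.051e+00 -2.399e+00]
```

View pics/s15.png

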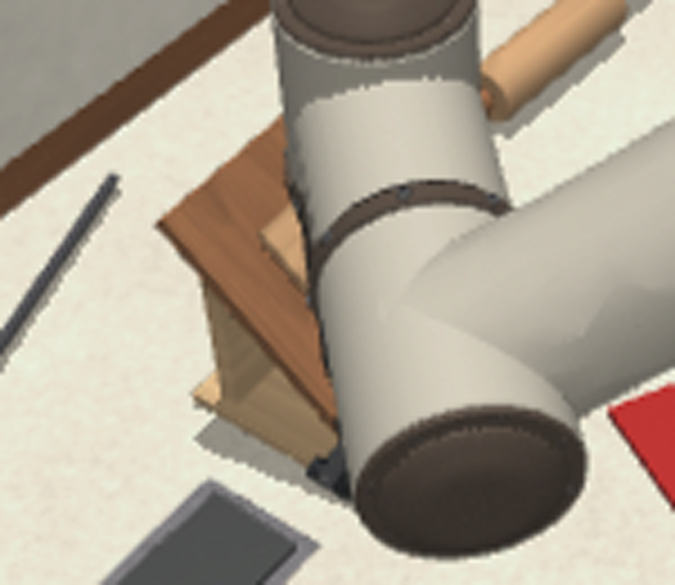

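```bash
python3 - <<'E'
from srch import *
Rr=R.from_euler('y',np.radians(22)).as_matrix()@Rtp
po=O-73*ex
for off in (70,10,0): 
    p=po+Rb@np.array([8,0,46.+off]);print(off,np.round(p,1),[np.round(x,2).tolist() for x in reach(p,Rb@Rr)[1]])
p=po+Rb@np.array([8,0,116.])
plan(p,Rb@Rr,11)
print('-n in tool',(Rb@Rr).T@-nb)
E
```

```text
70 [517.7  -1.9 190.6] [[0.37, 0.1, -0.6, 0.18, -0.58, -2.04]]
10 [ 5.563e+02 -5.000e-01  1.446e+02] [[0.34, 0.22, -0.59, 0.21, -0.47, -2.04]]
0 [ 5.627e+02 -3.000e-01  1.370e+02] [[0.33, 0.24, -0.59, 0.21, -0.45, -2.04]]
-1.04 -1.92 0.23 0 -0.028 -0.002; -1.04 -1.92 0.27 0 -0.028 -0.002; -1.02 -1.93 0.29 0 -0.028 -0.002; -1.01 -1.93 0.32 0 -0.028 -0.002; -1 -1.93 0.35 0 -0.028 -0.002; -0.98 -1.93 0.38 0 -0.028 -0.002; -0.97 -1.93 0.4 0 -0.028 -0.002; -0.95 -1.94 0.43 0 -0.028 -0.002; -0.94 -1.94 0.46 0 -0.028 -0.002; -0.92 -1.93 0.48 0 -0.028 -0.002; -0.9 -1.95 0.51 -0.003 -0.033 0.001
end [517.7  -1.9 190.6]
-n in tool [-3.74606596e-01  2.85806680e-09  9.27183850e-01]
```

Request:
move_arm:
  deltas: "-1.04 -1.92 0.23 0 -0.028 -0.002; -1.04 -1.92 0.27 0 -0.028 -0.002; -1.02 -1.93 0.29 0 -0.028 -0.002; -1.01 -1.93 0.32 0 -0.028 -0.002; -1 -1.93 0.35 0 -0.028 -0.002; -0.98 -1.93 0.38 0 -0.028 -0.002; -0.97 -1.93 0.4 0 -0.028 -0.002; -0.95 -1.94 0.43 0 -0.028 -0.002; -0.94 -1.94 0.46 0 -0.028 -0.002; -0.92 -1.93 0.48 0 -0.028 -0.002; -0.9 -1.95 0.51 -0.003 -0.033 0.001; 0 0 0 0 0 0"

```text
clock: 34.8
position: [517.0, -3.8, 190.0]
ee_rot: [-0.016, 0.988, 0.002, 0.156]
contact_force: [0.1, 0.2, 0.5]
gripper_width: -0.2
```

Request:
move_arm:
  deltas: "-0.37 0 0.93 0 0 0; -0.56 0 1.39 0 0 0; -0.56 0 1.39 0 0 0; -0.37 0 0.93 0 0 0; -0.19 0 0.46 0 0 0; 0 0 0 0 0 0; 0 0 0 0 0 0"

```text
clock: 35.67
position: [553.0, -0.5, 148.8]
ee_rot: [-0.017, 0.987, 0.003, 0.157]
contact_force: [-0.8, -0.1, -0.4]
gripper_width: 0.3
```

```bash
python3 look.py 16; python3 - <<'E'
from h import *
s=st();print(Rb.T@(np.array(s['position'])-(O-73*ex)))
E
```

```text
t 35.67 pos [ 5.530e+02 -5.000e-01  1.488e+02] q [-0.0175  0.9875  0.003   0.1568] F [-0.8 -0.1 -0.4] w 0.3 j [ 0.338  0.209 -0.594  0.203 -0.474 -2.04 ]
headpx [287.34134777 360.67932087]
press origin in board [-33.2   0.1  44.3] euler zyx [-0.   -8.05  0.03]
t 35.83 pos [ 5.529e+02 -5.000e-01  1.490e+02] q [-0.0175  0.9875  0.0031  0.1569] F [ 0.  -0.2  0.1] w 0.1 j [ 0.338  0.209 -0.594  0.203 -0.474 -2.04 ]
t 35.83 pos [ 5.529e+02 -5.000e-01  1.490e+02] q [-0.0175  0.9875  0.0031  0.1569] F [ 0.  -0.2  0.1] w 0.1 j [ 0.338  0.209 -0.594  0.203 -0.474 -2.04 ]
[ 8.24611928  0.08178859 61.46555212]
```

View pics/w16.png

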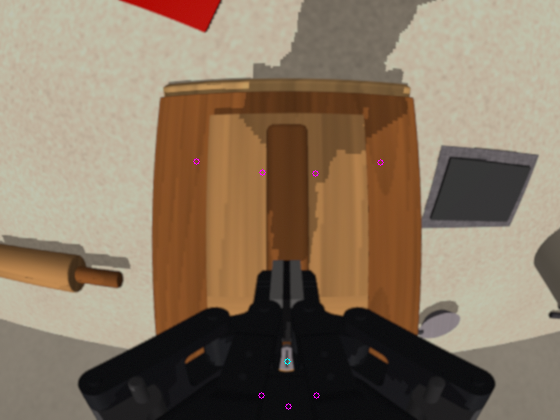

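Request:
move_arm:
  deltas: "-0.11 0 0.28 0 0 0; -0.11 0 0.28 0 0 0; -0.07 0 0.19 0 0 0; -0.04 0 0.09 0 0 0; 0 0 0 0 0 0"

```text
clock: 36.45
position: [558.7, -0.4, 141.4]
ee_rot: [-0.017, 0.988, 0.003, 0.156]
contact_force: [0.3, 0.7, 0.2]
gripper_width: 0.2
```

Request:
move_arm:
  deltas: "-0.06 0 0.14 0 0 0; -0.06 0 0.14 0 0 0; 0 0 0 0 0 0"

```text
clock: 36.83
position: [560.7, -0.3, 139.1]
ee_rot: [-0.017, 0.988, 0.003, 0.156]
contact_force: [1.0, 0.8, 0.1]
gripper_width: 0.1
```

Request:
move_arm:
  deltas: "-0.04 0 0.09 0 0 0; -0.04 0 0.09 0 0 0; 0 0 0 0 0 0"

```text
clock: 37.2
position: [561.4, -0.3, 138.5]
ee_rot: [-0.017, 0.988, 0.003, 0.156]
contact_force: [-6.4, 2.4, 7.7]
gripper_width: 0.2
```

Request:
move_arm:
  deltas: "-0.03 0 0.07 0 0 0; 0 0 0 0 0 0; 0 0 0 0 0 0"

```text
clock: 37.58
position: [561.5, -0.4, 138.4]
ee_rot: [-0.017, 0.988, 0.003, 0.156]
contact_force: [-9.8, 3.1, 12.1]
gripper_width: 0.0
```

```bash
cat > fl.py <<'E'
from ov import *
A=[]
for i in range(4):
    im=eyes.get_image('top');A.append(cloud(im))
P=np.median(A,0);X=(P-O)@Rb
def r(a,b,c,d): return slice(120+c//6,120+d//6),slice(270+a//6,270+b//6)
for nm,q in dict(noseL=(145,220,160,190),noseR=(285,355,160,190),midL=(140,205,270,300),midR=(290,350,270,300),lowL=(140,195,440,480),lowR=(290,345,440,480)).items():
    x=X[r(*q)].reshape(-1,3);print(nm,np.round(np.median(x,0),2))
overlay(im['pixels'],O-73*ex,Rb,'pics/ovf.png',x0=270,y0=120,w=85,h=95,f=6)
st()
E
python3 fl.py
```

```text
noseL [10.44 30.9   8.32]
noseR [  7.75 -31.87   8.32]
midL [-49.88  34.92   8.59]
midR [-52.18 -33.89   8.2 ]
lowL [-138.62   46.6    10.07]
lowR [ 95.2    5.89 366.22]
t 37.77 pos [ 5.615e+02 -4.000e-01  1.384e+02] q [-0.0175  0.9876  0.0027  0.1563] F [-10.2   3.   11.3] w -0.1 j [ 0.332  0.238 -0.59   0.209 -0.451 -2.042]
```

Request:
move_arm:
  deltas: "0.06 0 -0.14 0 0 0; 0.11 0 -0.28 0 0 0; 0.37 0 -0.93 0 0 0; 0.75 0 -1.86 0 0 0; 1.12 0 -2.78 0 0 0; 3 0 -4 0 0 0; 4 0 -3 0 0 0; 4 0 -2 0 0 0; 4 0 -1 0 0 0; 3 0 0 0 0 0; 0 0 0 0 0 0; 0 0 0 0 0 0"

```text
clock: 39.28
position: [319.8, -8.4, 227.0]
ee_rot: [-0.018, 0.987, 0.003, 0.157]
contact_force: [0.1, -0.7, 0.5]
gripper_width: 0.0
```

```bash
python3 fl.py; python3 - <<'E'
from h import *
cv2.imwrite('pics/w17.png',eyes.get_image('wrist')['pixels'])
E
```

```text
noseL [10.13 30.9   8.45]
noseR [  8.   -32.     8.22]
midL [-50.27  34.94   8.03]
midR [-52.24 -33.83   8.47]
lowL [-148.74   37.89    8.31]
lowR [-151.78  -35.22    8.15]
t 39.48 pos [319.8  -8.7 226.3] q [-0.0169  0.9876  0.0026  0.1563] F [-0.1  0.5  0.3] w 0.1 j [ 0.691 -0.399 -0.913  0.26  -0.822 -2.383]
```

View pics/ovf.png

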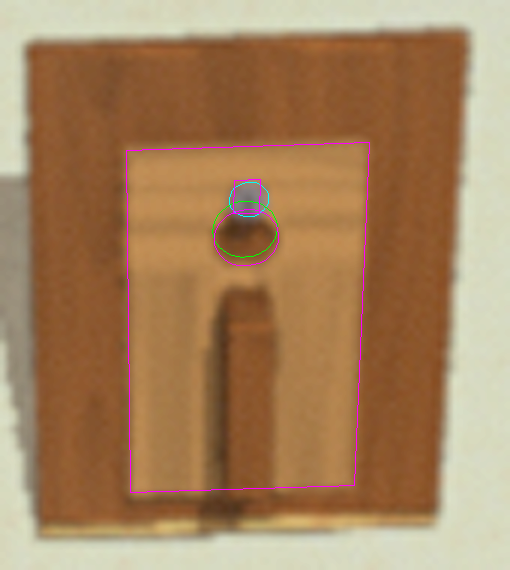

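View pics/w17.png

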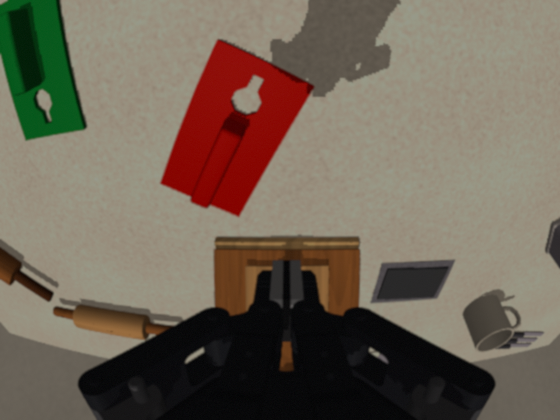

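```bash
python3 - <<'E'
from ov import *
im=eyes.get_image('top');np.savez('top18.npz',pix=im['pixels'],P=cloud(im))
def edge(pix,c0,c1,r0,r1,up=True):
    g=pix[r0:r1,c0:c1,2].astype(float).mean(1);lo,hi=(g[:2].mean(),g[-2:].mean());return r0+np.sum((hi-g)/(hi-lo))-.5
def prof(n): return np.load(f'top{n}.npz')['pix']
for n in (8,9,10,14,18):
    p=prof(n)
    e=[edge(p,294,305,138,149),edge(p,317,327,138,149)]
    # hole lower edge: columns 309-313, rows 159..168 dark->light
    print(n,np.round(e,2),'hole low',round(edge(p,309,313,160,167),2),'left edge',end=' ')
    g=p[150:160,285:300,2].astype(float).mean(0);print(round(285+np.sum((g[-2:].mean()-g)/(g[-2:].mean()-g[:2].mean())),2), end=' ')
    g=p[148:153,308:315,2];print(p[148:158,311,2])
E
```

```text
8 [144.45 143.84] hole low 162.78 left edge 292.03 [97 93 81 72 62 57 56 57 52 46]
9 [144.93 144.22] hole low 163.22 left edge 292.08 [97 95 82 70 64 56 56 57 53 47]
10 [145.16 144.3 ] hole low 163.37 left edge 291.81 [97 94 82 70 62 56 55 56 55 46]
14 [145.13 144.2 ] hole low 163.39 left edge 291.92 [96 93 82 71 62 54 54 55 52 47]
18 [144.84 144.15] hole low 163.2 left edge 291.83 [96 93 81 70 62 57 56 56 52 47]
```

```bash
python3 - <<'E'
from h import *
st(); print(arm.job_done())
E
```

```text
t 39.58 pos [319.5  -8.9 226.1] q [-0.017   0.9876  0.0025  0.1561] F [0.2 0.7 0.4] w 0.4 j [ 0.691 -0.399 -0.914  0.26  -0.822 -2.383]
the job is handed in; nothing more can be done
None
```

I hung the wooden press on the screw and slid the card onto the mat, then handed the job in at 39.6 s with the robot touching nothing.

**Press**
- My first grip made the tilted hanging pose unreachable because joint 5 hit its limit. I set the press back down and gripped it again with the tool leaned back 30°.
- I passed the keyhole over the screw head and pulled down the slope until it stopped against the screw at about 5 N, then let go.
- After release, depth readings showed the upper end standing about 1.5 mm off the board. I pressed briefly on the handle with about 15 N to seat it.
- Last check: the top face reads 8.0–8.5 mm off the board everywhere (the press is 8 mm thick), so it is flat. The nose and keyhole edges are within about 0.1 pixel (0.3 mm) of where they were when pulled home, and the overlay shows it straight.
- **Disagreement:** while sliding, the gripper position put the press 1–3 mm further down the slope than the camera did. I relied on the contact force and the images.

**Card**
- I slid it under the closed gripper with about 11–16 N, turning it square to the mat on the way.
- **Result:** the top camera puts its middle about 2 mm from the middle of the mat, and it is square to within about 1°.

**Other things**
- By the detections, the mug, grater and rolling pin were within about 3 mm of where they started, which is inside the detector's accuracy. That last look came before the final press on the handle.

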